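# Unlatch the dripper with the forked key and set it on the mug

## Task

The clear dripper is locked into the brewing stand by a steel strap whose end is caught under a spring bar. Take the forked key out of its wooden block and with its fork over the bar's bare neck push the collar sideways against its spring until the strap springs open (work the bar only with the key, never with the fingers), then stand the key fully home in its block again. Lift the dripper out and set it upright and well centred on the green mug, standing on the counter, without displacing the other things on the counter.

Things in the scene. Friction and masses are not known exactly. Their poses are not given: they have to be found in the camera images.
- stand: Fixed steel-and-glass brewing stand: base 220 x 170 mm, two posts 198 mm tall at its +x side; platform 130 x 130 mm, top 75 mm up, holding the dripper. Origin on the counter under the platform's middle; x points from the spring bar to the strap hinge and posts, y along the spring bar, z up. Yaw varies.
- neck (a point): Middle of the spring bar's bare neck, on the stand (axes as the stand's; at x -84, y -35, z 162 mm of it). The bar is a level steel pin along y. The neck is 8 mm thick, 18 mm long (y -9 to +9 from here). At y +9 a lug plate ends it (26 mm wide in x, top 12 mm above the bar's axis); at y -9 comes the collar. Free above; a bracket floor 34 mm under the axis.
- collar (a point): Centre of the neck-side face of the spring bar's collar, a disc 30 mm in diameter, 6 mm thick, square to y. At rest it is 9 mm in -y of point neck and moves with the bar. Behind it a coil spring runs into a fixed barrel 34 mm in diameter. Push the collar towards -y of the stand (away from the strap) to compress the spring.
- spring_bar (a joint): Travel of the spring bar towards -y of the stand, m: 0 at rest, at most 0.016. Its tip covers the strap's end; from about 0.010 the strap is free. Spring force 1.2 N at rest, about 4.8 N at 0.016; it springs back when let go.
- strap (a joint): Angle, rad, of the steel hold-down strap (16 mm wide, 4 mm thick, 174 mm long) lying 154 to 158 mm above the counter across the dripper's top, along the stand's x. Hinge at x +80, y 0, z 156 mm of the stand. 0 is shut under the bar's tip, 1.8 fully open, past upright. A light spring swings it open in about a second once the bar lets go and keeps it open.
- key_handle (a point): Middle of the forked key's dark wooden handle, 28 (x) x 20 (y) x 64 mm tall; the key stands upright in its block. 32 to 38 mm below: steel shoulder plate 66 x 32 mm. Under it a blade 40 mm wide (x), 6 mm thick (y), down to 98 mm below this point; its lowest 36 mm are two tines with a 16 mm gap between, centred, open downwards. About 0.14 kg.
- key_shoulder (a point): On the key's axis, at the underside of its shoulder plate, 38 mm below the handle's middle; at the height of the block's top when the key is fully home.
- block_slot (a point): Centre of the slot mouth in the top of the fixed wooden key block (92 x 58 x 74 mm tall; the mouth is at the top, z 74 mm). The slot is 49 mm along x, 15 mm along y, 68 mm deep; axes as the block's, and the key stands in it with its own x along this x (or turned half round).
- dripper_handle (a point): Middle of the upright black tab handle of the clear plastic dripper: 12 mm (x) thick, 38 mm (y, radial) long, 46 mm tall; it stands out beyond the cone's rim. z up, y points outwards from the dripper's middle.
- dripper_foot (a point): Centre of the underside of the dripper's flat flange (100 mm in diameter, 6 mm thick); 78 mm in -y and 52 mm below dripper_handle. Below it a spout stub 40 mm in diameter reaches 12 mm down (in the stand it hangs in a 54 mm hole of the platform); above it the open cone, 104 mm in diameter at the rim, 76 mm above. Mass 0.11 to 0.22 kg.
- mug_rim (a point): Centre of the mouth of the green ceramic mug, 90 mm above the counter; mouth 88 mm outside, about 79 mm inside; upright, with a handle on one side (+y, reaching about 80 mm from the axis). About 0.34 kg, loose.
- mug: The green mug itself; origin at the middle of its underside, z up.
- key: The forked key as a whole; origin between its tine tips, z up along the handle.
- dripper: The dripper as a whole; same point and axes as point dripper_foot.
- kettle: Bystander: squat aluminium kettle, 172 mm across, 160 mm tall; origin at the middle of its underside.
- canister: Bystander: white ceramic canister, 92 mm across, 130 mm tall; origin at the middle of its underside.
- salt_jar: Bystander: small glass jar, 52 mm across, 75 mm tall; origin at the middle of its underside.
- tumbler: Bystander: plain glass tumbler without handle, 64 mm across, 85 mm tall; origin at the middle of its underside.
- spoon_rest: Bystander: flat wooden spoon rest, round end 96 mm across with a 36 mm wide tail, 10 mm tall; origin under the round end's middle.
- filter_box: Bystander: open plywood box, 100 x 140 x 70 mm tall; origin at the middle of its underside.
- timer: Bystander: white kitchen timer, 50 x 70 x 45 mm tall; origin at the middle of its underside.
Not all that is in view belongs to the job. What is shaped like the dripper but yellow is not meant.

How it is judged:
On the way, in this order (a step that is already met when the one before it is completed fails the run):
1. the key's fork has pushed the spring bar's collar back by more than 7 mm (value of joint spring_bar above 0.007 m and contact force between key and spring_bar above 0.5 N), for 0.05 s.
2. the strap has swung open (value of joint strap above 1.2 rad), for 0.1 s.
At the end, for the whole second after the job is handed in: The strap stands open (over 1.2 rad); the key is back upright in its block, shoulder seated (within 8 mm of the slot sideways, 10 mm in all); the dripper stands at rest and upright (within 0.1 rad) on the rim of the upright mug, its foot within 15 mm of the mug's axis; the mug stands on the counter (value of joint strap above 1.2 rad and horizontal distance between key_shoulder and block_slot below 0.008 m and distance between key_shoulder and block_slot below 0.01 m and angle between key's own z axis and vertical below 0.12 rad and horizontal distance between dripper_foot and mug_rim below 0.015 m and distance between dripper_foot and mug_rim below 0.018 m and angle between each of dripper, mug's own z axis and vertical below 0.1 rad and height (world z) of mug below 0.006 m and contact force between dripper and mug above 0.3 N and linear speed of each of dripper, key, mug below 0.02 m/s); the robot touches nothing.
It fails at once if the fingers press on the spring bar (contact force between the fingers and spring_bar above 1 N).
It fails at once if a bystander is displaced by more than 30 mm (distance of any of kettle, canister, salt_jar, tumbler, spoon_rest, filter_box, timer from where it was at the start of the episode above 0.03 m).
It also fails if it takes over 61 s, if anything falls off the work surface, if the arm or the gripper's body presses on something with over 40 N, if the wrist force passes 120 N, or if a joint passes its speed limit or range.

## Robot

A 7-joint arm with a two-finger parallel gripper is mounted at the origin on the work surface. World frame = base frame: x ahead of the robot, y to its left, z up, the work surface at z = 0. Lengths are in m, angles in rad, forces in N, time in s.
With the tool pointing down it reaches from about 0.35 to 0.9 m from the base axis. Payload 8.1 kg.
Tool frame: the origin (TCP) lies at the very end of the fingers, on their centre line; the grasp point (between the pads) lies behind it (arm.grip_point_offset is the z of the grasp point in the tool frame, in m); z points along the fingers, y is the direction in which the jaws open and shut (so a half turn about z gives the same grasp; the last joint's range is limited). The gripper opens to 85 mm and grips with 20 to 120 N. Pads are 22 mm wide; open, the fingers measure 114 mm over their backs; the gripper's body (76 mm by 85 mm) begins 54 mm behind the grasp point. The pads swing forward as they close: fully open they stand 13 mm farther back than shut.
Start: joints at [1.026, 0.434, 0.025, 1.573, -0.012, 1.134, -0.075], TCP at [0.267, -0.565, 0.231] pointing down, gripper open.
Joint ranges: [-2.62, 2.62], [-0.44, 2.09], [-1.27, 1.32], [0.08, 2.57], [-1.32, 4.46], [0.12, 2], [-2.74, 2.74]. Speed limits (rad/s): [2.22, 2.22, 3.01, 3.01, 3.14, 3.14, 3.14].

## Interface

Orientations are given as [roll, pitch, yaw] about the fixed x, y, z axes, in that order (R = Rz(yaw) Ry(pitch) Rx(roll)).
In Python, from cell import arm gives the robot as it stands.
- The arm moves only by the tool apply_moves, never from a script. Its argument "plan" is a list of rows, each an object of numbers: "hand": the gripper's target within -1 to 1 (fully open at 1, half-way at 0, shut at -1); "tx", "ty", "tz": the shift along the tool's x, y, z in m; "roll": the turn about the tool's z in rad. In form: [{"hand": .., "tx": .., "ty": .., "tz": .., "roll": ..}, ...]. A call has 1 to 8 rows; each row is the pose to reach, as a shift and turn from the pose commanded when the call began, along the tool's axes at that moment; what a row does not reach only later rows make up. A row lasts 1/8 s, in which the tool goes at most 62.5 mm and 10.7 degrees, less where a joint would pass 70% of its speed; a pose out of reach is approached as far as the arm can. A call with a gripper value outside its range is refused whole. The fingers move at their own pace and stop on an object; "newtons" is the grip in N (left out, the last holds). Time passes only in rows, so rows that repeat a pose let the fingers close. It gives the time, the measured TCP pose, the force and the opening at its end, in the units of the state.
- arm.get_state(): the state, without advancing time (a new reading comes with each control period).
- arm.read_camera(name): name is "scene" or "top" or "wrist"; returns (picture, depth): 480x640x3 uint8, red, green, blue; 480x640 float32, m along the optical axis (not along the pixel's ray), 0 where there is no reading.
- arm.calibration(name): a dict with "fovy" (degrees; the focal length in pixels is half the picture's height over the tangent of half this angle, whatever the lens; pixels are square), "cx", "cy" (the principal point, pixels), "rvec" (rotation vector, rad) and "tvec" (3), from world to camera coordinates, as OpenCV has them. Camera axes: x right, y down, z forward; pixel columns grow to the right and rows downward; lengths in m; the calibration is good to about 2 mm. A picture is of the moment at which its call begins: read the wrist's pose just before it. calibration takes no time and is no camera call; for the wrist camera it gives the pose at the moment of the call.
- arm.finish_job(): hands the job in, once; it reports no verdict.
The state is a dict: "time": time; "q": joint angles; "joint_vel": joint speeds; "joint_torque": joint torques, N m; "tool_pos": TCP position; "eef_rot": TCP orientation; "wrist_force": force on the tool from outside, world axes, zero at the start; "ft_torque": the same for the moment, N m; "gripper_width": opening from 0.0 (shut) to 1.0 (fully open).
Only numpy, scipy, OpenCV 4.12 (cv2) and the standard library are available. Lean on these libraries where they do the work, as an engineer would, in place of code of your own. Each camera call takes 0.05 s, during which the arm holds its last target.

## Working session

There is one attempt and no reset: what is moved stays moved. The work goes in short steps, Python scripts to look and compute and a tool call to move; the robot and the scene stay as the last step left them, time stands still between calls to the robot, and variables do not carry over. Pictures are saved under pics/ and viewed, and the job is handed in when it is done.

Besides the shell and the picture viewer there is one more tool, called after "Request:" as name(argument=value, ...) on one line, values as JSON. apply_moves: Moves the arm, as the interface text tells. Its arguments: {"type":"object","properties":{"plan":{"type":"array"},"newtons":{"type":"number"}},"required":["plan"]}

```bash
ls; mkdir -p pics; cat > h.py <<'E'
import numpy as np, cv2
from cell import arm
def cal(n):
    c=arm.calibration(n); f=240/np.tan(np.radians(c["fovy"])/2)
    R=cv2.Rodrigues(np.array(c["rvec"],float))[0]; t=np.array(c["tvec"],float).ravel()
    return f,c["cx"],c["cy"],R,t
def ray(C,u,v):
    f,cx,cy,R,t=C; d=R.T@np.array([(u-cx)/f,(v-cy)/f,1.]); return -R.T@t,d
def onz(C,u,v,z):
    o,d=ray(C,u,v); return o+d*(z-o[2])/d[2]
def proj(C,p):
    f,cx,cy,R,t=C; q=R@np.asarray(p,float)+t; return q[0]/q[2]*f+cx,q[1]/q[2]*f+cy
def cloud(C,D):
    f,cx,cy,R,t=C; v,u=np.mgrid[0:480,0:640]
    P=np.stack([(u-cx)/f*D,(v-cy)/f*D,D],-1); return (P-t)@R
def save(n,im): cv2.imwrite("pics/"+n,im[:,:,::-1])
E
python3 - <<'E'
from h import *
for n in("scene","top","wrist"):
    C=cal(n); im,D=arm.read_camera(n); save(n+"0.png",im); np.savez("pics/"+n+"0.npz",im=im,D=D,f=C[0],cx=C[1],cy=C[2],R=C[3],t=C[4])
    print(n,C[0],-C[3].T@C[4],C[3][2])
print(arm.get_state(),arm.grip_point_offset)
E
```

```text
pics
scene 471.66279348747463 [ 1.05371647 -0.65856815  0.96676525] [-0.48065819  0.53665448 -0.69351977]
top 509.61539776615706 [0.23263918 0.01762051 1.76910392] [ 0.14599757  0.00697049 -0.98926039]
wrist 338.2395676596234 [ 0.33535552 -0.53413737  0.37408118] [-0.26582169 -0.12384923 -0.95603357]
{'time': 0.15, 'q': array([ 1.02637179,  0.43506969,  0.02502233,  1.57385933, -0.01160431,
        1.13401528, -0.07511095]), 'joint_vel': array([-3.87091484e-05, -2.82438700e-03,  1.16609310e-03, -2.47472256e-03,
        9.97397676e-04,  8.65708405e-04,  1.32535586e-03]), 'joint_torque': array([ 2.55367471e-03, -6.70881987e+01,  1.02637343e+00, -3.16447270e+01,
        1.56965596e-02,  9.05928668e-03,  2.62448469e-05]), 'tool_pos': array([ 0.26701777, -0.56467571,  0.23071374]), 'eef_rot': array([-3.14039284e+00,  1.26831639e-04,  4.41699751e-01]), 'wrist_force': array([ 0.28168078, -0.55843557,  0.45376386]), 'ft_torque': array([ 0.03503528,  0.01128521, -0.06675828]), 'gripper_width': 1.0000088129986762} -0.0187
```

View pics/scene0.png

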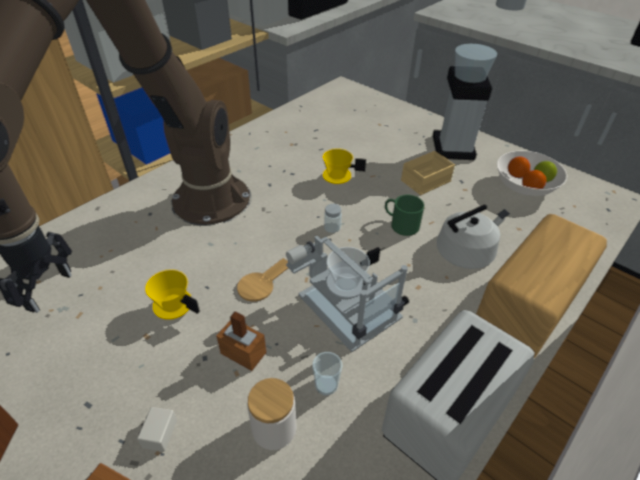

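View pics/top0.png

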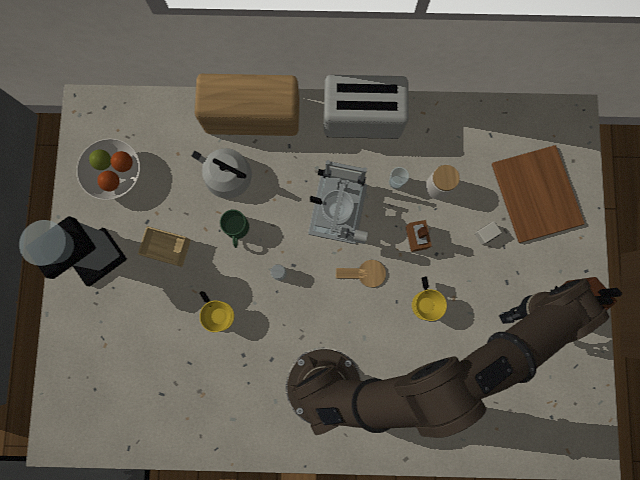

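View pics/wrist0.png

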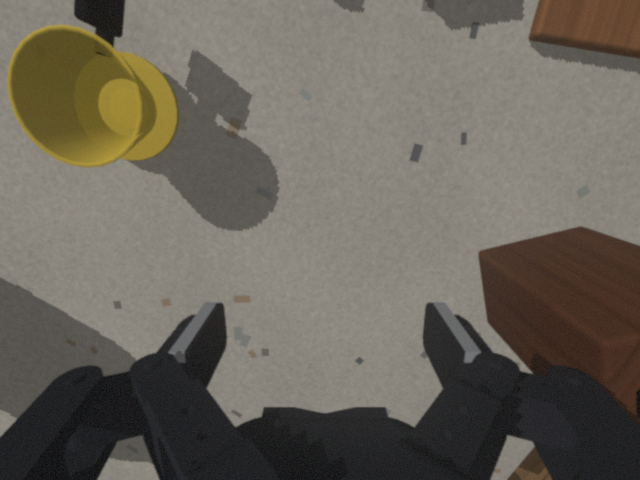

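```bash
python3 - <<'E'
from h import *
z=np.load("pics/top0.npz"); im=z["im"]
a=cv2.resize(im[140:280,280:460],None,fx=4.4,fy=4.2,interpolation=cv2.INTER_CUBIC); save("c1.png",a)
s=np.load("pics/scene0.npz")["im"]
save("c2.png",cv2.resize(s[180:400,200:430],None,fx=3.4,fy=2.7,interpolation=cv2.INTER_CUBIC))
C=(z["f"],z["cx"],z["cy"],z["R"],z["t"]); P=cloud(C,z["D"])
g=cv2.cvtColor(im,cv2.COLOR_RGB2HSV)
for n,(u,v) in dict(block=(418,236),mug=(234,225),keyh=(418,228),tab=(316,200),timer=(490,233)).items(): print(n,P[v,u])
m=cv2.inRange(g,(45,80,20),(90,255,255)); print("mug mask",np.argwhere(m>0).mean(0)[::-1],P[m>0][:,2].max())
E
```

```text
block [ 0.50486188 -0.30591753  0.07638877]
mug [0.54185089 0.32704949 0.00310584]
keyh [ 0.53261426 -0.30660739  0.07369448]
tab [0.60448939 0.03855602 0.1492262 ]
timer [ 0.52607448 -0.55904963  0.04242862]
mug mask [237.54265403 226.7464455 ] 1.7691039205158516
```

View pics/c1.png

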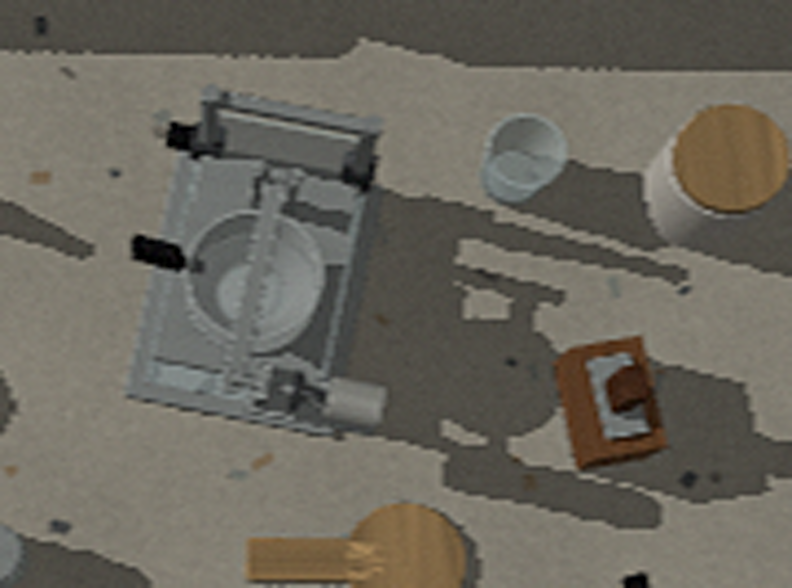

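View pics/c2.png

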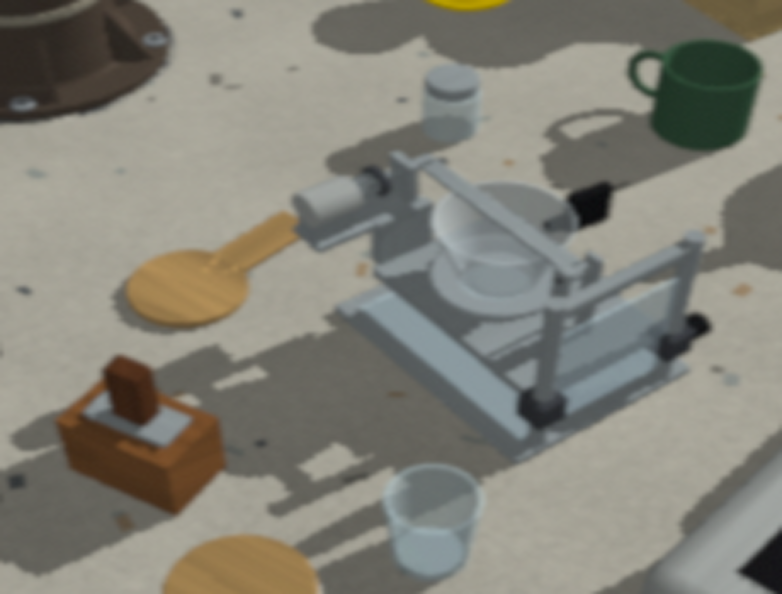

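```bash
python3 - <<'E'
from h import *
z=np.load("pics/top0.npz"); im=z["im"];C=(z["f"],z["cx"],z["cy"],z["R"],z["t"]); P=cloud(C,z["D"])
g=cv2.cvtColor(im,cv2.COLOR_RGB2HSV)
# block: rect of points z 60..85 near
def box(lo,hi,zr):
    m=(P[...,0]>lo[0])&(P[...,0]<hi[0])&(P[...,1]>lo[1])&(P[...,1]<hi[1])&(P[...,2]>zr[0])&(P[...,2]<zr[1]); return m
def rect(Q): 
    (c,s,a)=cv2.minAreaRect((Q[:,:2]*1000).astype(np.float32)); b=cv2.boxPoints((c,s,a)); return np.round(c,1),np.round(s,1),round(a,1),len(Q)
print("block",rect(P[box((.4,-.42),(.62,-.22),(.066,.085))]))
k=P[box((.4,-.42),(.62,-.22),(.12,.16))];print("keytop",rect(k),k[:,2].mean())
print("platform",rect(P[box((.45,-.2),(.8,.15),(.068,.082))]))
print("base",rect(P[box((.40,-.2),(.8,.15),(.006,.05))]))
m=cv2.inRange(g,(45,80,20),(90,255,255))>0; q=P[m&(P[...,2]<.2)]; print("mug",rect(q[q[:,2]>.08]), np.percentile(q[:,2],[50,95]))
t=box((.45,-.2),(.8,.15),(.138,.156))&(im.max(2)<60); print("tab",rect(P[t]),P[t][:,2].mean())
b=box((.40,-.2),(.8,.15),(.165,.185));print("barrel",rect(P[b]))
b=box((.40,-.2),(.8,.15),(.19,.21));print("posts",rect(P[b]))
E
```

```text
block (array([ 511.9, -314. ]), array([93.6, 60. ]), 12.7, 367)
keytop (array([ 511. , -312.7]), array([28. , 19.5]), 18.2, 67) 0.1394334382878786
platform (array([621.9, -30.3]), array([165. , 196.6]), 79.9, 895)
base (array([599.8, -25. ]), array([399.8, 349.6]), 0.0, 1270)
mug (array([ 682.2, -270.4]), array([1217.,  554.]), 82.4, 86) [0.03946333 0.09127247]
tab (array([610.5, -16.5]), array([147.1, 205.2]), 75.0, 57) 0.14697877739882637
barrel (array([594.5, -59. ]), array([251.7, 128.2]), 1.7, 247)
posts (array([707.6, -56.3]), array([133. ,  14.3]), 79.9, 123)
```

Request:
apply_moves(plan=[{"hand": 1,"tx": 0.06,"ty": -0.02,"tz": 0,"roll": 0.08},{"hand": 1,"tx": 0.12,"ty": -0.045,"tz": 0,"roll": 0.16},{"hand": 1,"tx": 0.18,"ty": -0.067,"tz": 0,"roll": 0.22},{"hand": 1,"tx": 0.23,"ty": -0.085,"tz": 0,"roll": 0.22},{"hand": 1,"tx": 0.28,"ty": -0.104,"tz": 0,"roll": 0.22},{"hand": 1,"tx": 0.329,"ty": -0.122,"tz": 0,"roll": 0.22},{"hand": 1,"tx": 0.329,"ty": -0.122,"tz": 0,"roll": 0.22}])

```text
time: 1.02
tool_pos: [0.5159, -0.3089, 0.2309]
eef_rot: [-3.139, -0.002, 0.23]
wrist_force: [-1.2, -0.4, 0.5]
gripper_width: 0.998
```

```bash
cat >> h.py <<'E'
def shot(n,tag):
    C=cal(n); im,D=arm.read_camera(n); save(tag+".png",im); np.savez("pics/"+tag+".npz",im=im,D=D,f=C[0],cx=C[1],cy=C[2],R=C[3],t=C[4]); return C,im,D
def load(tag):
    z=np.load("pics/"+tag+".npz"); return (z["f"],z["cx"],z["cy"],z["R"],z["t"]),z["im"],z["D"]
def box(P,lo,hi,zr):
    return (P[...,0]>lo[0])&(P[...,0]<hi[0])&(P[...,1]>lo[1])&(P[...,1]<hi[1])&(P[...,2]>zr[0])&(P[...,2]<zr[1])
def rect(Q):
    (c,s,a)=cv2.minAreaRect((Q[:,:2]*1000).astype(np.float32)); return np.round(c,1),np.round(s,1),round(a,2),len(Q)
def st():
    s=arm.get_state(); print("t",s["time"],"pos",s["tool_pos"].round(4),"rot",s["eef_rot"].round(4),"F",s["wrist_force"].round(1),"w",round(s["gripper_width"],3),"q",s["q"].round(2))
E
python3 - <<'E'
from h import *
st(); C,im,D=shot("wrist","w1"); P=cloud(C,D)
k=P[box(P,(.4,-.42),(.62,-.22),(.12,.17))];print("keytop",rect(k),np.percentile(k[:,2],[5,50,95]))
for zr in ((.065,.085),): print("block",rect(P[box(P,(.4,-.42),(.62,-.22),zr)]))
E
```

```text
t 1.025 pos [ 0.5159 -0.3089  0.2309] rot [-3.1393e+00 -1.6000e-03  2.2980e-01] F [-1.2 -0.4  0.5] w 0.998 q [ 0.48  0.4  -0.03  1.63  0.01  1.11 -0.9 ]
keytop (array([ 514.7, -313.6]), array([28.5, 19.9]), 12.87, 1201) [0.12712877 0.14443781 0.14571439]
block (array([ 514.3, -314.8]), array([92.6, 57.6]), 11.81, 4802)
```

View pics/w1.png

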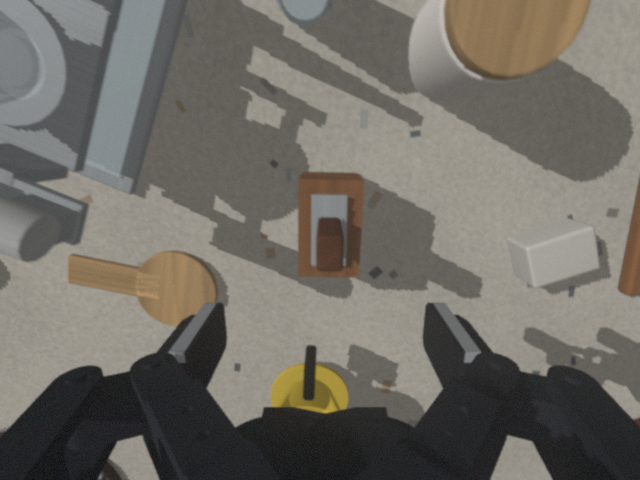

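```bash
python3 - <<'E'
from h import *
st()
E
```

```text
t 1.075 pos [ 0.5137 -0.3119  0.2309] rot [-3.1407e+00  1.0000e-04  2.2610e-01] F [-0.7 -0.7  0.7] w 1.0 q [ 0.48  0.4  -0.03  1.63  0.01  1.11 -0.9 ]
```

Request:
apply_moves(plan=[{"hand": 0.2,"tx": 0.0024,"ty": 0.0002,"tz": 0.06,"roll": 0},{"hand": 0,"tx": 0.0024,"ty": 0.0002,"tz": 0.11,"roll": 0.003},{"hand": 0,"tx": 0.0024,"ty": 0.0002,"tz": 0.132,"roll": 0.003},{"hand": 0,"tx": 0.0024,"ty": 0.0002,"tz": 0.132,"roll": 0.003},{"hand": -1,"tx": 0.0024,"ty": 0.0002,"tz": 0.132,"roll": 0.003},{"hand": -1,"tx": 0.0024,"ty": 0.0002,"tz": 0.132,"roll": 0.003},{"hand": -1,"tx": 0.0024,"ty": 0.0002,"tz": 0.132,"roll": 0.003}], newtons=80)

```text
time: 1.95
tool_pos: [0.5152, -0.3141, 0.1002]
eef_rot: [3.141, -0.001, 0.219]
wrist_force: [-0.1, -0.2, -0.9]
gripper_width: 0.227
```

```bash
python3 - <<'E'
from h import *
st(); shot("scene","s2"); C,im,D=shot("wrist","w2");st()
E
```

```text
t 1.95 pos [ 0.5152 -0.3141  0.1002] rot [ 3.1406e+00 -1.0000e-03  2.1860e-01] F [-0.1 -0.2 -0.9] w 0.227 q [ 0.48  0.53 -0.03  1.77  0.02  0.84 -0.91]
t 2.05 pos [ 0.5152 -0.314   0.1001] rot [ 3.1407e+00 -8.0000e-04  2.1870e-01] F [-0.4 -0.   3.5] w 0.227 q [ 0.48  0.53 -0.03  1.77  0.02  0.84 -0.91]
```

View pics/w2.png

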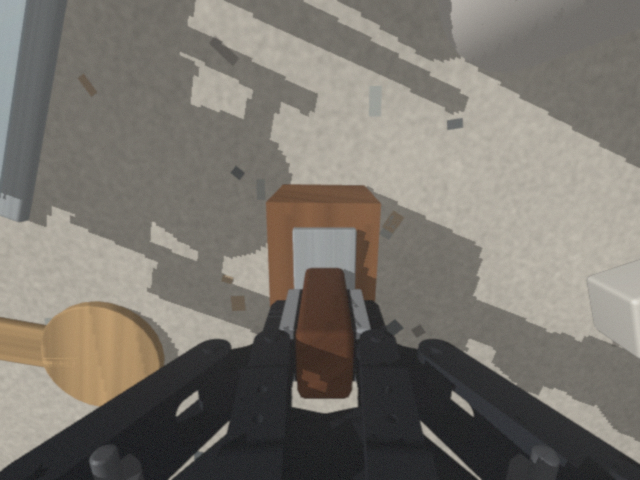

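```bash
python3 - <<'E'
from h import *
C,im,D=load("top0"); P=cloud(C,D)
print(onz(C,280+318/4.4,140+400/4.2,.162), onz(C,280+255/4.4,140+282/4.2,.15))
C,im,D=load("w1"); P=cloud(C,D)
v,u=np.where(box(P,(.4,-.2),(.8,.15),(.165,.185))); print(rect(P[v,u]),u.min(),u.max(),v.min(),v.max())
E
```

```text
[ 0.48901873 -0.07998532  0.162     ] [ 0.58214996 -0.0331657   0.15      ]
(array([ 490.3, -115.5]), array([25.5, 33.6]), 81.07, 1943) 0 42 200 261
```

Request:
apply_moves(plan=[{"hand": -1,"tx": 0,"ty": 0,"tz": -0.03,"roll": 0},{"hand": -1,"tx": 0,"ty": 0,"tz": -0.08,"roll": 0},{"hand": -1,"tx": 0,"ty": 0,"tz": -0.14,"roll": 0},{"hand": -1,"tx": 0,"ty": 0,"tz": -0.2,"roll": 0},{"hand": -1,"tx": -0.02,"ty": -0.05,"tz": -0.23,"roll": 0.15},{"hand": -1,"tx": -0.05,"ty": -0.1,"tz": -0.23,"roll": 0.3},{"hand": -1,"tx": -0.06,"ty": -0.1,"tz": -0.23,"roll": 0.4},{"hand": -1,"tx": -0.06,"ty": -0.1,"tz": -0.23,"roll": 0.4}])

```text
time: 3.05
tool_pos: [0.4341, -0.2291, 0.33]
eef_rot: [3.141, -0.001, -0.181]
wrist_force: [0.6, -0.9, -2.2]
gripper_width: 0.229
```

```bash
python3 - <<'E'
from h import *
st(); C,im,D=shot("wrist","w3");st()
E
```

```text
t 3.05 pos [ 0.4341 -0.2291  0.33  ] rot [ 3.1411e+00 -1.2000e-03 -1.8080e-01] F [ 0.6 -0.9 -2.2] w 0.229 q [ 0.37  0.14  0.01  1.73 -0.    1.27 -1.37]
t 3.1 pos [ 0.4347 -0.2293  0.3297] rot [ 3.1413e+00 -9.0000e-04 -1.7930e-01] F [ 0.6  0.3 -0.6] w 0.226 q [ 0.37  0.14  0.01  1.73 -0.    1.26 -1.37]
```

View pics/w3.png

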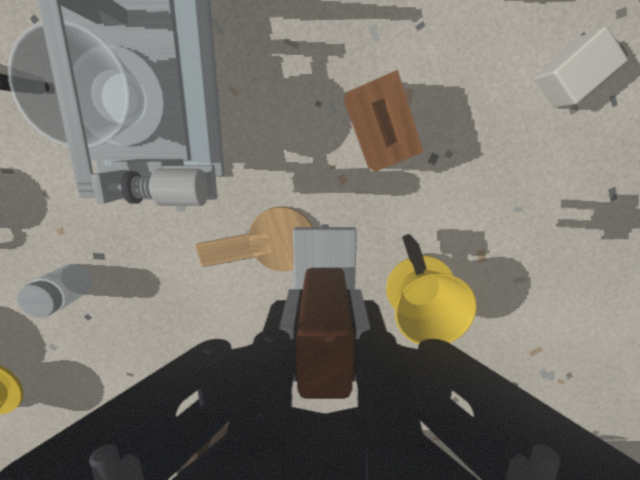

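```bash
python3 - <<'E'
from h import *
C,im,D=load("w3"); P=cloud(C,D)
save("c3.png",cv2.resize(im[150:220,60:230],None,fx=4.7,fy=4.7,interpolation=cv2.INTER_CUBIC))
# strap edges
b=box(P,(.45,-.2),(.75,.1),(.150,.166))
print("strap?",rect(P[b]))
b=box(P,(.40,-.2),(.75,.1),(.168,.19)); print("hi",rect(P[b]))
v,u=np.where(b); print(u.min(),u.max(),v.min(),v.max())
for u in range(85,215,5): print(u,[tuple((P[v,u]*1000).round().astype(int)) for v in (180,187,194)])
b=box(P,(.40,-.2),(.8,.15),(.066,.080)); print("plat",rect(P[b]))
b=box(P,(.40,-.42),(.62,-.22),(.066,.080)); print("block",rect(P[b]))
E
```

```text
strap? (array([548.8, -48.7]), array([201.3, 109.6]), 24.08, 6248)
hi (array([497.7, -73.9]), array([108.7,  31.2]), 79.62, 2716)
80 202 170 205
85 [(np.int64(513), np.int64(-21), np.int64(159)), (np.int64(507), np.int64(-24), np.int64(167)), (np.int64(501), np.int64(-16), np.int64(158))]
90 [(np.int64(512), np.int64(-25), np.int64(159)), (np.int64(506), np.int64(-29), np.int64(168)), (np.int64(500), np.int64(-21), np.int64(160))]
95 [(np.int64(511), np.int64(-41), np.int64(175)), (np.int64(506), np.int64(-39), np.int64(175)), (np.int64(500), np.int64(-37), np.int64(175))]
100 [(np.int64(511), np.int64(-45), np.int64(174)), (np.int64(505), np.int64(-42), np.int64(174)), (np.int64(499), np.int64(-41), np.int64(175))]
105 [(np.int64(510), np.int64(-45), np.int64(168)), (np.int64(504), np.int64(-45), np.int64(171)), (np.int64(498), np.int64(-42), np.int64(171))]
110 [(np.int64(509), np.int64(-45), np.int64(161)), (np.int64(503), np.int64(-47), np.int64(168)), (np.int64(497), np.int64(-43), np.int64(165))]
115 [(np.int64(508), np.int64(-45), np.int64(154)), (np.int64(502), np.int64(-50),
[... 2296 characters left out ...]
nt64(-128), np.int64(177)), (np.int64(490), np.int64(-127), np.int64(179)), (np.int64(484), np.int64(-125), np.int64(178))]
200 [(np.int64(494), np.int64(-128), np.int64(166)), (np.int64(489), np.int64(-127), np.int64(168)), (np.int64(483), np.int64(-126), np.int64(170))]
205 [(np.int64(493), np.int64(-127), np.int64(152)), (np.int64(487), np.int64(-126), np.int64(155)), (np.int64(481), np.int64(-125), np.int64(157))]
210 [(np.int64(491), np.int64(-125), np.int64(134)), (np.int64(485), np.int64(-124), np.int64(137)), (np.int64(478), np.int64(-123), np.int64(138))]
plat (array([524.5,  -3.6]), array([155.8, 362.4]), 62.27, 7996)
block (array([ 514.1, -314.6]), array([92.1, 58.6]), 11.6, 4099)
```

View pics/c3.png

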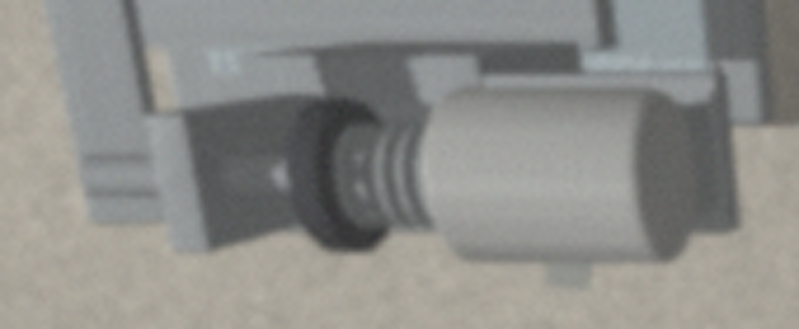

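```bash
python3 - <<'E'
from h import *
C,im,D=load("w3"); P=cloud(C,D)
yaw=np.radians(-10.2); ex=np.array([np.cos(yaw),np.sin(yaw)]); ey=np.array([-ex[1],ex[0]]); o=np.array([.502,-.054])
def loc(Q): d=(Q[:,:2]-o)*1000; return np.c_[d@ex,d@ey,Q[:,2]*1000]
b=box(P,(.40,-.2),(.75,.1),(.150,.19)); L=loc(P[b])
bar=L[(L[:,1]<-32)&(L[:,1]>-65)]
# circle fit r=17 on section
from scipy.optimize import least_squares
s=bar[bar[:,2]>168]; 
r=least_squares(lambda p:np.hypot(s[:,0]-p[0]-p[2]*(s[:,1]+50),s[:,2]-p[1])-17,[0,162,0],loss='soft_l1');print("barrel axis x,z,slope",r.x)
lug=L[(L[:,1]>5)&(L[:,1]<22)&(L[:,2]>172)]; print("lug",lug.min(0),lug.max(0),np.percentile(lug,[5,50,95],axis=0),len(lug))
col=L[(L[:,1]>-22)&(L[:,1]<0)&(L[:,2]>172)]; print("col",np.percentile(col,[2,50,98],axis=0),len(col), col.max(0))
# pixel ray lines: collar near face edge px at crop (297..),lug edge
for u,v,z in ((60+322/4.7,150+100/4.7,.177),(60+300/4.7,150+112/4.7,.174),(60+205/4.7,150+248/4.7,.174),(60+185/4.7,150+112/4.7,.174),(60+147/4.7,150+112/4.7,.174)):
    print(loc(onz(C,u,v,z)[None]).round(1))
E
```

```text
barrel axis x,z,slope [-1.21987095e+00  1.62651945e+02  5.86346065e-03]
lug [-13.63332144   8.83322084 172.01481394] [ 12.07624519  17.95709189 176.84377543] [[-12.43108518   9.72493528 172.62792227]
 [ -0.38822949  12.86141101 174.74273762]
 [ 11.18668414  16.99022651 175.94611028]] 315
col [[-11.59741374 -19.89396641 172.1030056 ]
 [ -0.38805667 -13.04768859 175.38650223]
 [ 10.02577129  -8.47191107 178.40892865]] 273 [ 10.92361326  -7.8013716  179.33608564]
[[ 14.5 -17.2 177. ]]
[[ 12.1 -11.1 174. ]]
[[-13.3  11.4 174. ]]
[[ 12.1  10.2 174. ]]
[[ 12.1  17.3 174. ]]
```

Request:
apply_moves(plan=[{"hand": -1,"tx": 0.011,"ty": -0.06,"tz": 0,"roll": 0},{"hand": -1,"tx": 0.022,"ty": -0.12,"tz": 0.01,"roll": -0.003},{"hand": -1,"tx": 0.03,"ty": -0.165,"tz": 0.025,"roll": -0.003},{"hand": -1,"tx": 0.034,"ty": -0.185,"tz": 0.04,"roll": -0.003},{"hand": -1,"tx": 0.034,"ty": -0.185,"tz": 0.044,"roll": -0.003},{"hand": -1,"tx": 0.034,"ty": -0.185,"tz": 0.044,"roll": -0.003}])

```text
time: 3.85
tool_pos: [0.5015, -0.0546, 0.285]
eef_rot: [3.141, 0.001, -0.179]
wrist_force: [0.9, 0.3, -0.7]
gripper_width: 0.224
```

```bash
python3 - <<'E'
from h import *
C,im,D=shot("scene","s4"); st()
save("c4.png",cv2.resize(im[170:330,240:420],None,fx=4.2,fy=3.7,interpolation=cv2.INTER_CUBIC))
C,im,D=shot("wrist","w4"); st()
E
```

```text
t 3.9 pos [ 0.5016 -0.0548  0.2855] rot [ 3.1411 -0.     -0.1796] F [ 0.1 -0.2 -0.7] w 0.226 q [ 0.12  0.2  -0.14  1.77  0.03  1.17 -1.78]
t 3.95 pos [ 0.5016 -0.0548  0.2857] rot [ 3.1412e+00 -6.0000e-04 -1.8000e-01] F [-0.6 -0.4 -0.7] w 0.229 q [ 0.12  0.2  -0.14  1.77  0.03  1.17 -1.78]
```

View pics/c4.png

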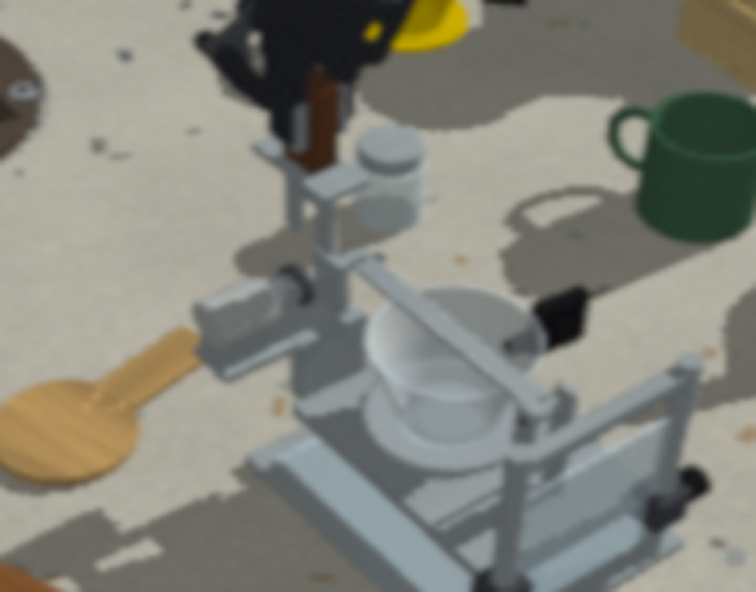

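View pics/w4.png

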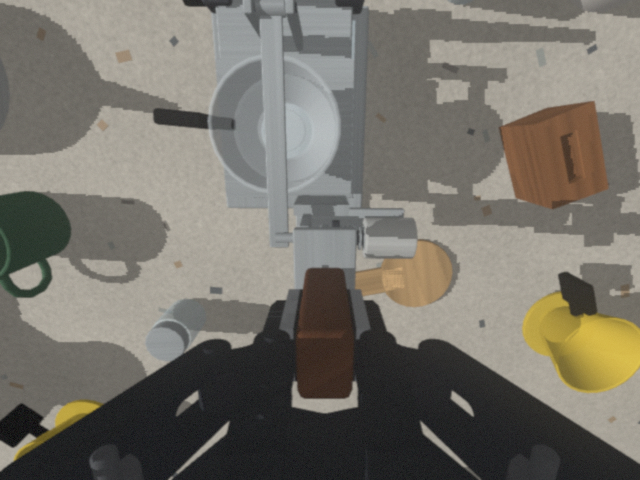

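```bash
python3 - <<'E'
from h import *
yaw=-.178; ex=np.array([np.cos(yaw),np.sin(yaw)]); ey=np.array([-ex[1],ex[0]]); o=np.array([.5013,-.0535])
def loc(P): d=(P[...,:2]-o)*1000; return np.stack([d@ex,d@ey,P[...,2]*1000],-1)
C,im,D=load("s4"); L=loc(cloud(C,D))
for zr in ((195,212),(212,232),(236,242)):
  m=(abs(L[...,0])<40)&(abs(L[...,1])<30)&(L[...,2]>zr[0])&(L[...,2]<zr[1]); print(zr,m.sum(),np.percentile(L[m],[2,50,98],axis=0).round(1).tolist())
m=(abs(L[...,0])<20)&(L[...,1]>-20)&(L[...,1]<-2)&(L[...,2]>160)&(L[...,2]<182); print("collar",m.sum(),np.percentile(L[m],[2,50,98],axis=0).round(1).tolist())
m=(abs(L[...,0])<20)&(L[...,1]>2)&(L[...,1]<30)&(L[...,2]>162)&(L[...,2]<182); print("lug",m.sum(),np.percentile(L[m],[2,50,98],axis=0).round(1).tolist())
# predicted pixels in scene
for n,p in dict(tipA=(-8,0,199),tipB=(8,0,199),tipC=(20,0,199),tipD=(-20,0,199),root=(0,0,235),neck=(0,0,166),lugA=(13,9,174),lugB=(-13,9,174),colTop=(0,-9,177)).items():
  w=o+ex*p[0]/1e3+ey*p[1]/1e3; u,v=proj(C,[*w,p[2]/1e3]); print(n,round((u-240)*4.2),round((v-170)*3.7))
C,im,D=load("w4"); L=loc(cloud(C,D))
m=(L[...,1]<-32)&(L[...,1]>-70)&(abs(L[...,0])<25)&(L[...,2]>168)&(L[...,2]<190); s=L[m]
from scipy.optimize import least_squares
print(least_squares(lambda p:np.hypot(s[:,0]-p[0]-p[2]*(s[:,1]+50),s[:,2]-p[1])-17,[0,162,0],loss='soft_l1').x)
E
python3 -c "
import cv2;a=cv2.imread('pics/s4.png')[195:260,285:340];cv2.imwrite('pics/c5.png',cv2.resize(a,None,fx=9,fy=9,interpolation=cv2.INTER_CUBIC))"
```

```text
(195, 212) 41 [[-19.8, -4.8, 197.6], [7.5, -2.4, 205.5], [20.5, 1.3, 211.4]]
(212, 232) 61 [[-19.2, -5.7, 212.3], [7.7, -3.1, 222.2], [21.7, 0.5, 231.8]]
(236, 242) 16 [[-17.5, -5.3, 236.1], [14.4, -3.8, 238.8], [22.6, 1.5, 241.1]]
collar 58 [[-11.2, -19.6, 161.3], [5.3, -12.7, 170.1], [14.3, -7.7, 177.8]]
lug 56 [[-10.0, 3.5, 162.1], [4.0, 12.0, 168.0], [14.4, 27.0, 173.6]]
tipA 302 228
tipB 319 241
tipC 332 252
tipD 289 218
root 310 193
neck 310 271
lugA 336 268
lugB 309 246
colTop 298 265
[-4.38430202e-01  1.62488304e+02  4.71443713e-03]
```

View pics/c5.png

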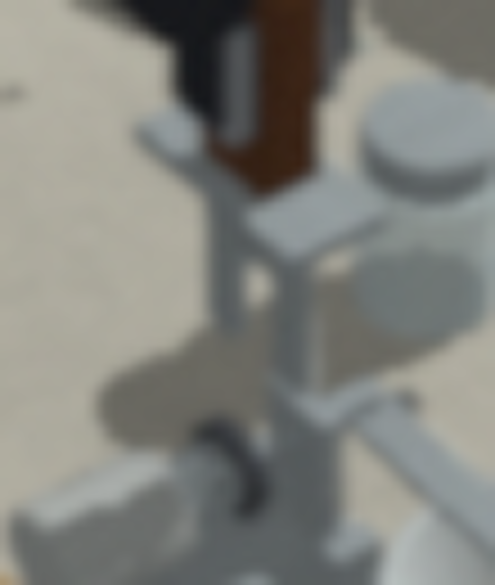

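Request:
apply_moves(plan=[{"hand": -1,"tx": -0.0005,"ty": -0.0012,"tz": 0.0,"roll": 0},{"hand": -1,"tx": -0.0005,"ty": -0.0012,"tz": 0.012,"roll": 0},{"hand": -1,"tx": -0.0005,"ty": -0.0012,"tz": 0.026,"roll": 0},{"hand": -1,"tx": -0.0005,"ty": -0.0012,"tz": 0.036,"roll": 0}], newtons=100)

```text
time: 4.45
tool_pos: [0.5005, -0.0521, 0.2479]
eef_rot: [3.141, 0.001, -0.178]
wrist_force: [1.6, 0.5, -0.1]
gripper_width: 0.221
```

Request:
apply_moves(plan=[{"hand": -1,"tx": 0,"ty": 0,"tz": 0.012,"roll": 0},{"hand": -1,"tx": 0,"ty": 0,"tz": 0.02,"roll": 0},{"hand": -1,"tx": 0,"ty": 0,"tz": 0.02,"roll": 0}])

```text
time: 4.82
tool_pos: [0.5007, -0.0521, 0.2286]
eef_rot: [3.141, 0.001, -0.178]
wrist_force: [-0.0, 0.1, 0.0]
gripper_width: 0.222
```

```bash
python3 - <<'E'
from h import *
C,im,D=shot("scene","s5"); st()
save("c6.png",cv2.resize(im[200:300,280:380],None,fx=6,fy=6,interpolation=cv2.INTER_CUBIC))
E
```

```text
t 4.875 pos [ 0.5011 -0.052   0.2292] rot [ 3.1415e+00  3.0000e-04 -1.7820e-01] F [-0.7 -0.  -1.2] w 0.22 q [ 0.11  0.25 -0.14  1.86  0.04  1.04 -1.79]
```

View pics/c6.png

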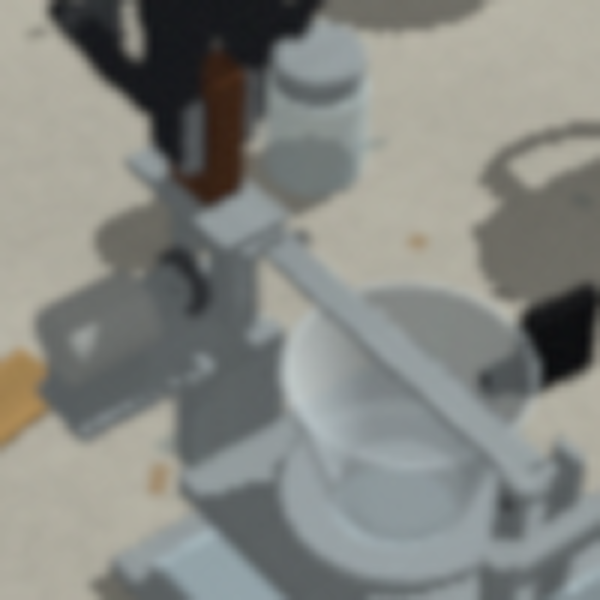

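Request:
apply_moves(plan=[{"hand": -1,"tx": 0,"ty": 0.006,"tz": 0,"roll": 0},{"hand": -1,"tx": 0,"ty": 0.011,"tz": 0,"roll": 0},{"hand": -1,"tx": 0,"ty": 0.015,"tz": 0,"roll": 0},{"hand": -1,"tx": 0,"ty": 0.018,"tz": 0,"roll": 0},{"hand": -1,"tx": 0,"ty": 0.02,"tz": 0,"roll": 0},{"hand": -1,"tx": 0,"ty": 0.0205,"tz": 0,"roll": 0},{"hand": -1,"tx": 0,"ty": 0.0205,"tz": 0,"roll": 0},{"hand": -1,"tx": 0,"ty": 0.0205,"tz": 0,"roll": 0}])

```text
time: 5.88
tool_pos: [0.4977, -0.072, 0.2294]
eef_rot: [-3.141, -0.0, -0.178]
wrist_force: [1.6, 5.0, 0.4]
gripper_width: 0.223
```

```bash
python3 - <<'E'
from h import *
C,im,D=shot("scene","s6"); st()
save("c7.png",cv2.resize(im[180:330,270:420],None,fx=4,fy=4,interpolation=cv2.INTER_CUBIC))
E
```

```text
t 5.925 pos [ 0.4977 -0.072   0.2294] rot [-3.1415e+00 -3.0000e-04 -1.7800e-01] F [2.2 3.9 0.9] w 0.217 q [ 0.14  0.25 -0.13  1.86  0.04  1.04 -1.75]
```

View pics/c7.png

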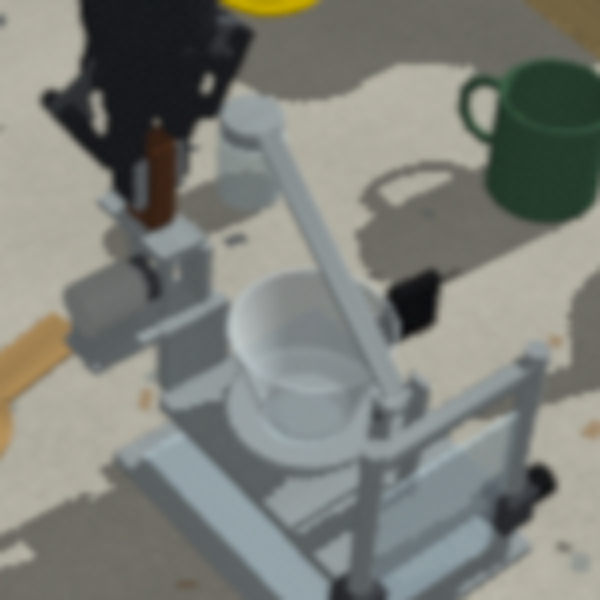

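Request:
apply_moves(plan=[{"hand": -1,"tx": 0,"ty": 0,"tz": 0,"roll": 0},{"hand": -1,"tx": 0,"ty": 0,"tz": 0,"roll": 0},{"hand": -1,"tx": 0,"ty": 0,"tz": 0,"roll": 0},{"hand": -1,"tx": 0,"ty": 0,"tz": 0,"roll": 0},{"hand": -1,"tx": 0,"ty": 0,"tz": 0,"roll": 0},{"hand": -1,"tx": 0,"ty": 0,"tz": 0,"roll": 0}])

```text
time: 6.68
tool_pos: [0.4975, -0.0722, 0.2293]
eef_rot: [3.142, -0.0, -0.178]
wrist_force: [2.5, 3.6, 1.3]
gripper_width: 0.221
```

```bash
python3 - <<'E'
from h import *
C,im,D=shot("scene","s7"); st()
save("c8.png",cv2.resize(im[130:330,230:430],None,fx=3,fy=3,interpolation=cv2.INTER_CUBIC))
E
```

```text
t 6.725 pos [ 0.4975 -0.0722  0.2293] rot [ 3.1416e+00 -1.0000e-04 -1.7830e-01] F [2.3 4.1 1. ] w 0.223 q [ 0.14  0.25 -0.13  1.86  0.04  1.04 -1.75]
```

View pics/c8.png

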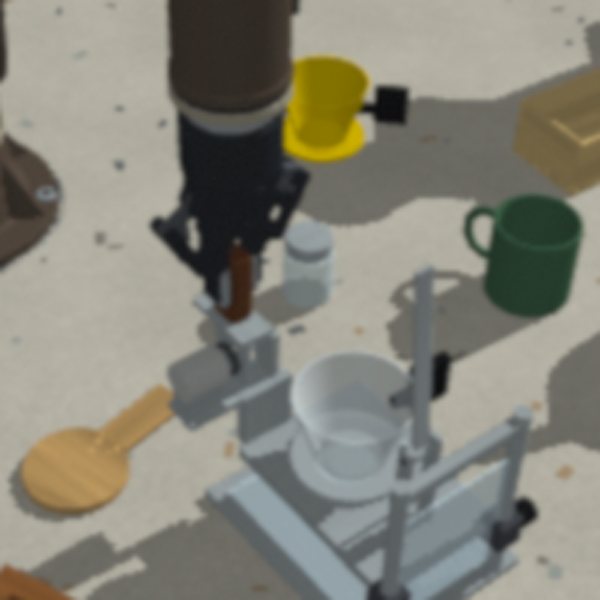

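Request:
apply_moves(plan=[{"hand": -1,"tx": 0,"ty": -0.008,"tz": 0,"roll": 0},{"hand": -1,"tx": 0,"ty": -0.017,"tz": 0,"roll": 0},{"hand": -1,"tx": 0,"ty": -0.018,"tz": 0,"roll": 0},{"hand": -1,"tx": 0,"ty": -0.018,"tz": -0.03,"roll": 0},{"hand": -1,"tx": 0,"ty": -0.018,"tz": -0.07,"roll": 0},{"hand": -1,"tx": 0,"ty": -0.018,"tz": -0.1,"roll": 0}])

```text
time: 7.48
tool_pos: [0.5003, -0.0552, 0.3306]
eef_rot: [3.141, 0.0, -0.179]
wrist_force: [0.4, 0.6, -1.7]
gripper_width: 0.218
```

Request:
apply_moves(plan=[{"hand": -1,"tx": 0.014,"ty": 0.06,"tz": 0,"roll": -0.1},{"hand": -1,"tx": 0.028,"ty": 0.12,"tz": 0,"roll": -0.2},{"hand": -1,"tx": 0.042,"ty": 0.18,"tz": 0,"roll": -0.3},{"hand": -1,"tx": 0.055,"ty": 0.23,"tz": 0.02,"roll": -0.397},{"hand": -1,"tx": 0.06,"ty": 0.253,"tz": 0.05,"roll": -0.397},{"hand": -1,"tx": 0.06,"ty": 0.253,"tz": 0.09,"roll": -0.397},{"hand": -1,"tx": 0.06,"ty": 0.253,"tz": 0.1,"roll": -0.397},{"hand": -1,"tx": 0.06,"ty": 0.253,"tz": 0.1,"roll": -0.397}])

```text
time: 8.48
tool_pos: [0.5146, -0.3138, 0.2294]
eef_rot: [-3.141, 0.001, 0.219]
wrist_force: [0.2, -1.2, -1.3]
gripper_width: 0.222
```

```bash
python3 - <<'E'
from h import *
st();C,im,D=shot("scene","s8"); st()
save("c9.png",cv2.resize(im[260:400,190:390],None,fx=4,fy=4,interpolation=cv2.INTER_CUBIC))
L=cloud(C,D)
b=box(L,(.46,-.36),(.57,-.26),(.2,.22));
C,im,D=shot("wrist","w8"); st(); P=cloud(C,D)
b=box(P,(.40,-.42),(.62,-.22),(.064,.080)); print("block",rect(P[b]))
b=box(P,(.40,-.42),(.62,-.22),(.20,.28)); print("key",rect(P[b]))
E
```

```text
t 8.475 pos [ 0.5146 -0.3138  0.2294] rot [-3.141e+00  1.100e-03  2.192e-01] F [ 0.2 -1.2 -1.3] w 0.222 q [ 0.48  0.4  -0.04  1.63  0.02  1.11 -0.91]
t 8.525 pos [ 0.5153 -0.314   0.2304] rot [ 3.1408e+00 -6.0000e-04  2.1940e-01] F [ 0.7 -0.2 -0.7] w 0.22 q [ 0.48  0.4  -0.04  1.63  0.02  1.11 -0.91]
t 8.575 pos [ 0.5157 -0.3142  0.231 ] rot [ 3.1401e+00 -1.6000e-03  2.1940e-01] F [-0.7  0.4 -0.7] w 0.219 q [ 0.48  0.4  -0.04  1.63  0.02  1.11 -0.91]
block (array([ 514.9, -314.4]), array([91.1, 58.1]), 11.85, 3005)
key (array([ 527.2, -313. ]), array([51.8, 64.6]), 51.35, 14350)
```

View pics/c9.png

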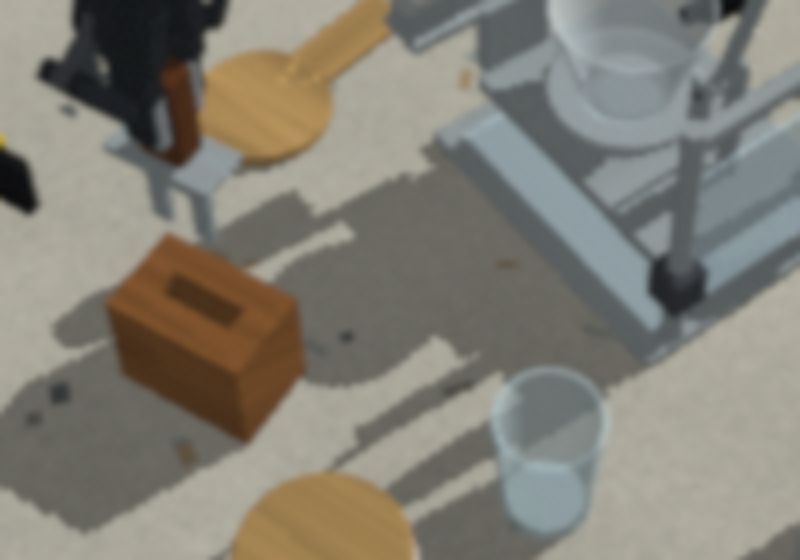

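View pics/w8.png

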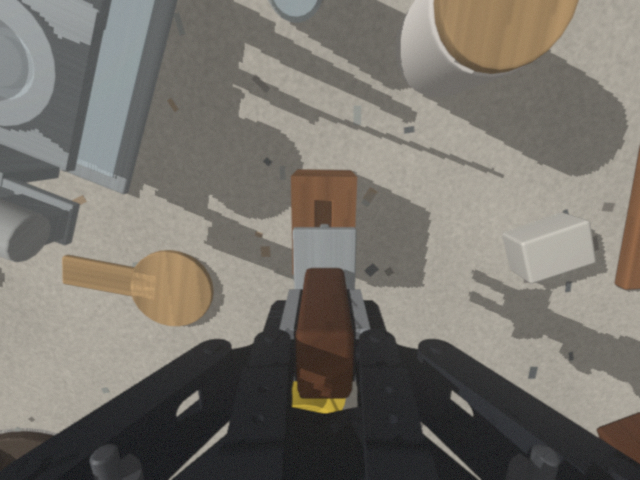

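Request:
apply_moves(plan=[{"hand": -1,"tx": 0,"ty": 0,"tz": 0.05,"roll": 0},{"hand": -1,"tx": 0,"ty": 0,"tz": 0.07,"roll": 0},{"hand": -1,"tx": 0,"ty": 0,"tz": 0.08,"roll": 0},{"hand": -1,"tx": 0,"ty": 0,"tz": 0.09,"roll": 0},{"hand": -1,"tx": 0,"ty": 0,"tz": 0.1,"roll": 0},{"hand": -1,"tx": 0,"ty": 0,"tz": 0.1,"roll": 0}])

```text
time: 9.32
tool_pos: [0.5147, -0.314, 0.129]
eef_rot: [-3.141, 0.001, 0.219]
wrist_force: [-0.4, 0.1, -0.1]
gripper_width: 0.223
```

Request:
apply_moves(plan=[{"hand": -1,"tx": 0,"ty": 0,"tz": 0.012,"roll": 0},{"hand": -1,"tx": 0,"ty": 0,"tz": 0.022,"roll": 0},{"hand": -1,"tx": 0,"ty": 0,"tz": 0.029,"roll": 0},{"hand": -1,"tx": 0,"ty": 0,"tz": 0.03,"roll": 0},{"hand": -1,"tx": 0,"ty": 0,"tz": 0.03,"roll": 0}])

```text
time: 9.95
tool_pos: [0.5145, -0.314, 0.1001]
eef_rot: [-3.141, 0.0, 0.219]
wrist_force: [-6.2, 3.0, 12.1]
gripper_width: 0.22
```

Request:
apply_moves(plan=[{"hand": -0.3,"tx": 0,"ty": 0,"tz": 0,"roll": 0},{"hand": 0,"tx": 0,"ty": 0,"tz": 0,"roll": 0},{"hand": 0.1,"tx": 0,"ty": 0,"tz": 0,"roll": 0},{"hand": 0.1,"tx": 0,"ty": 0,"tz": -0.03,"roll": 0},{"hand": 0.1,"tx": 0,"ty": 0,"tz": -0.08,"roll": 0},{"hand": 0.1,"tx": 0,"ty": 0,"tz": -0.13,"roll": 0},{"hand": 0.1,"tx": 0,"ty": 0,"tz": -0.15,"roll": 0}])

```text
time: 10.82
tool_pos: [0.516, -0.3147, 0.2526]
eef_rot: [3.139, -0.004, 0.219]
wrist_force: [0.2, -0.2, -0.5]
gripper_width: 0.548
```

```bash
python3 - <<'E'
from h import *
st();C,im,D=shot("wrist","w9"); st(); P=cloud(C,D)
b=box(P,(.40,-.42),(.62,-.22),(.066,.076)); print("block",rect(P[b]),np.median(P[b][:,2]))
b=box(P,(.40,-.42),(.62,-.22),(.0775,.09)); print("plate",rect(P[b]),np.median(P[b][:,2]))
b=box(P,(.40,-.42),(.62,-.22),(.13,.17)); print("key",rect(P[b]),np.percentile(P[b][:,2],[50,95]))
C,im,D=shot("scene","s9"); 
save("c10.png",cv2.resize(im[150:390,190:430],None,fx=2.5,fy=2.5,interpolation=cv2.INTER_CUBIC))
C,im,D=shot("top","t9"); 
E
```

```text
t 10.825 pos [ 0.516  -0.3147  0.2526] rot [ 3.1387 -0.0035  0.2187] F [ 0.2 -0.2 -0.5] w 0.548 q [ 0.48  0.38 -0.03  1.6   0.01  1.16 -0.91]
t 10.875 pos [ 0.5165 -0.315   0.2541] rot [ 3.1375 -0.005   0.2187] F [1.3 0.  2.2] w 0.549 q [ 0.48  0.38 -0.03  1.59  0.01  1.16 -0.91]
block (array([ 514.1, -314.5]), array([92.5, 58.1]), 11.78, 3025) 0.07482752856333454
plate (array([ 515.1, -309.3]), array([68.6, 44.6]), 11.74, 1130) 0.08086932000770428
key (array([ 514.9, -315.3]), array([27.8, 19.8]), 12.28, 941) [0.14457038 0.14582385]
```

View pics/c10.png

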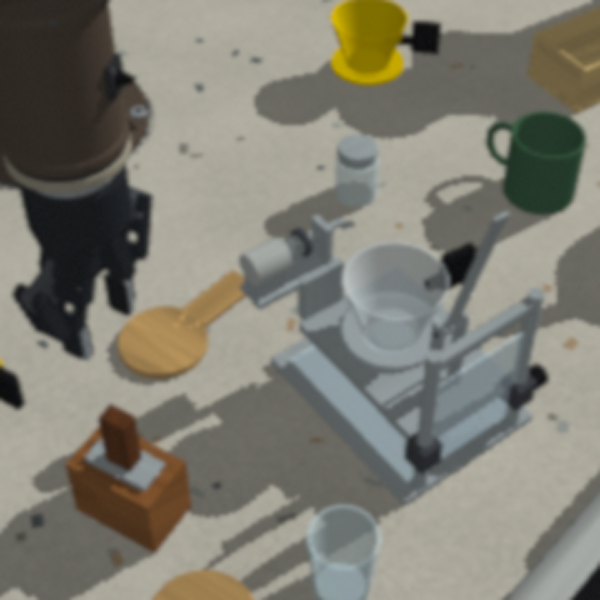

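View pics/t9.png

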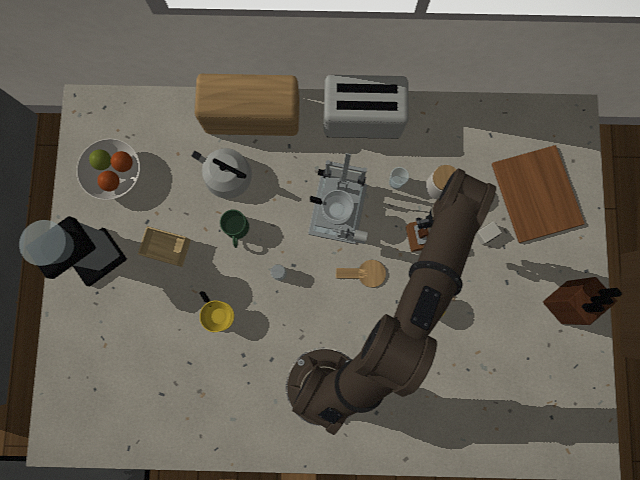

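```bash
python3 - <<'E'
from h import *
C,im,D=load("t9"); P=cloud(C,D)
m=np.zeros((480,640),bool); m[190:212,305:326]=True; m&=im.max(2)<50; m=(m&(P[...,2]>.13)&(P[...,2]<.16)); v,u=np.where(m); print(len(u),u.mean(),v.mean(),onz(C,u.mean(),v.mean(),.148),rect(P[m]))
g=cv2.cvtColor(im,cv2.COLOR_RGB2HSV); m=(cv2.inRange(g,(45,80,15),(90,255,255))>0); m[:, :200]=0;m[:,270:]=0
b=m&(P[...,2]>.08)&(P[...,2]<.1); v,u=np.where(b); print("mug rim",len(u),rect(P[b]),cv2.minEnclosingCircle((P[b][:,:2]*1000).astype(np.float32)))
v,u=np.where(m);print(u.min(),u.max(),v.min(),v.max())
save("c11.png",cv2.resize(im[140:270,180:330],None,fx=5,fy=4.5,interpolation=cv2.INTER_CUBIC))
E
```

```text
54 316.2962962962963 199.44444444444446 [0.60664023 0.03765002 0.148     ] (array([606.8,  32.9]), array([52.8, 12.8]), 70.77, 54)
mug rim 85 (array([428., 335.]), array([ 81.4, 304. ]), 80.03, 85) ((429.8074645996094, 350.11297607421875), 153.03988647460938)
204 248 170 297
```

View pics/c11.png

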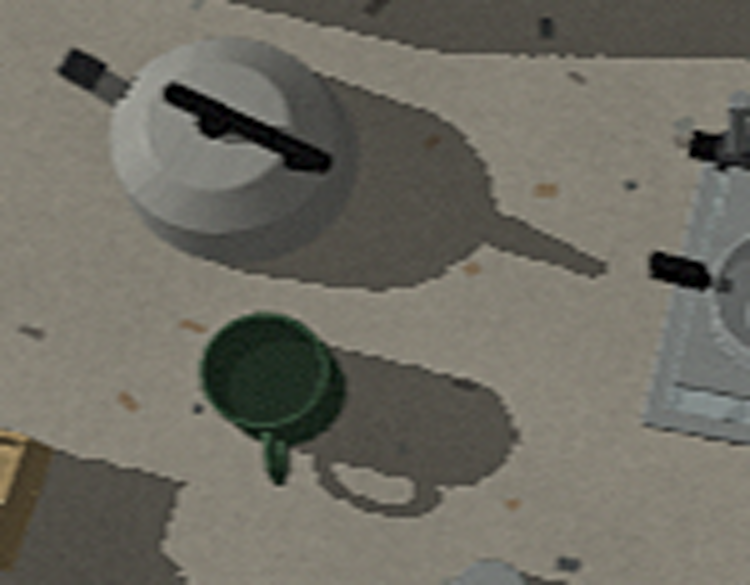

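Request:
apply_moves(plan=[{"hand": 0.1,"tx": 0.002,"ty": -0.06,"tz": -0.02,"roll": -0.17},{"hand": 0.1,"tx": 0.005,"ty": -0.12,"tz": -0.02,"roll": -0.34},{"hand": 0.1,"tx": 0.008,"ty": -0.18,"tz": -0.02,"roll": -0.51},{"hand": 0.1,"tx": 0.01,"ty": -0.24,"tz": -0.02,"roll": -0.68},{"hand": 0.1,"tx": 0.03,"ty": -0.28,"tz": -0.02,"roll": -0.85},{"hand": 0.1,"tx": 0.08,"ty": -0.3,"tz": -0.02,"roll": -1.0},{"hand": 0.1,"tx": 0.13,"ty": -0.316,"tz": -0.02,"roll": -1.05},{"hand": 0.1,"tx": 0.165,"ty": -0.326,"tz": -0.02,"roll": -1.05}])

```text
time: 11.98
tool_pos: [0.606, 0.0415, 0.2671]
eef_rot: [-3.139, 0.0, 1.271]
wrist_force: [0.2, -0.5, -0.6]
gripper_width: 0.547
```

```bash
python3 - <<'E'
from h import *
shot("scene","s10");st(); C,im,D=shot("wrist","w10"); st(); P=cloud(C,D)
m=(im.max(2)<60)&box(P,(.5,-.02),(.75,.12),(.13,.165)); v,u=np.where(m); print(len(u),u.min(),u.max(),v.min(),v.max(),rect(P[m]),np.percentile(P[m][:,2],[5,50,95]))
m&=P[...,2]>.145;print(rect(P[m]))
E
```

```text
t 12.025 pos [0.6087 0.0439 0.2666] rot [-3.1396e+00 -2.0000e-03  1.2719e+00] F [1.8 1.6 0.9] w 0.548 q [ 0.09  0.42 -0.37  1.53  0.15  1.22 -0.59]
t 12.075 pos [0.6066 0.0427 0.2664] rot [-3.1384e+00 -1.0000e-03  1.2718e+00] F [0.1 0.9 0.3] w 0.55 q [ 0.1   0.41 -0.36  1.54  0.15  1.22 -0.59]
579 322 335 211 260 (array([612.1,  41.3]), array([37.1,  9.8]), 74.42, 579) [0.14187199 0.15051943 0.15174127]
(array([612.1,  41.2]), array([37. ,  9.8]), 74.42, 543)
```

View pics/w10.png

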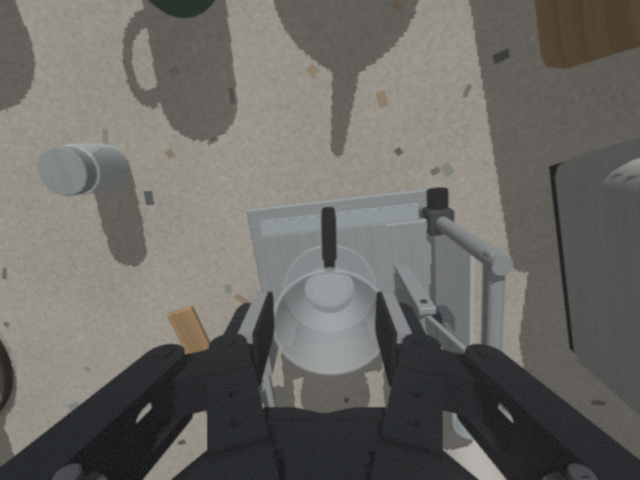

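```bash
python3 - <<'E'
from h import *
C,im,D=load("w10"); P=cloud(C,D)
a=1.2985; tx=np.array([np.cos(a),np.sin(a)]); ty=np.array([np.sin(a),-np.cos(a)]); o=np.array([.6121,.0412])
d=(P[...,:2]-o)*1000; X=d@tx; Y=d@ty; Z=P[...,2]*1000
for zr in ((100,160),(160,240)):
  m=(abs(X)<70)&(abs(Y)<120)&(Z>zr[0])&(Z<zr[1])&(D>.05)
  print(zr); H,xe,ye=np.histogram2d(X[m],Y[m],bins=[np.arange(-70,71,20),np.arange(-120,121,20)]); print(H.astype(int))
shot("wrist","w11"); st()
E
```

```text
(100, 160)
[[  0   0   0 177 178   0   0 171  14 408 128 455]
 [  0   0   0  14 159  67  66 162   5   0   0 524]
 [  0   0   0   0   2 186 200   3   0   0   0 426]
 [  0   0   0   0   0 163 192   0   0   0   0 492]
 [  0   0   0   0   0 125 154   0   0   0   0   0]
 [  0   0   0   0   0   0   0   0   0   0   0   0]
 [  0   0   0   0   0   0   0   0   0   0   0   0]]
(160, 240)
[[  0   0   0   0   0   0   0   0   0 245 501 368]
 [  0   0   0   0   0   0   0   0   0   0   0 449]
 [  0   0   0   0   0   0   0   0   0   0   0 557]
 [  0   0   0   0   0   0   0   0   0   0   0 749]
 [  0   0   0   0   0   0   0   0   0   0   0   0]
 [  0   0   0   0   0   0   0   0   0   0   0   0]
 [  0   0   0   0   0   0   0   0   0   0   0   0]]
t 12.125 pos [0.6052 0.0412 0.2667] rot [-3.1380e+00  3.0000e-04  1.2707e+00] F [-0.4  0.4 -0.2] w 0.55 q [ 0.1   0.41 -0.36  1.54  0.15  1.22 -0.59]
```

Request:
apply_moves(plan=[{"hand": 0,"tx": 0.0025,"ty": 0.0064,"tz": 0.05,"roll": -0.03},{"hand": -0.1,"tx": 0.0025,"ty": 0.0064,"tz": 0.1,"roll": -0.03},{"hand": -0.1,"tx": 0.0025,"ty": 0.0064,"tz": 0.13,"roll": -0.03},{"hand": -0.1,"tx": 0.0025,"ty": 0.0064,"tz": 0.13,"roll": -0.03}])

```text
time: 12.62
tool_pos: [0.6091, 0.0391, 0.1364]
eef_rot: [-3.136, 0.003, 1.298]
wrist_force: [0.1, 0.3, 0.7]
gripper_width: 0.45
```

```bash
python3 - <<'E'
from h import *
st(); C,im,D=shot("wrist","w12"); st(); P=cloud(C,D)
m=(im.max(2)<60)&box(P,(.5,-.02),(.75,.12),(.144,.165));m[:,:280]=0;m[:,380:]=0; print(rect(P[m]))
E
```

```text
t 12.625 pos [0.6091 0.0391 0.1364] rot [-3.1358e+00  2.8000e-03  1.2981e+00] F [0.1 0.3 0.7] w 0.45 q [ 0.09  0.53 -0.35  1.69  0.21  0.96 -0.61]
t 12.675 pos [0.6107 0.0396 0.1386] rot [-3.1391e+00  1.2000e-03  1.2982e+00] F [ 0.7 -0.1 -0.4] w 0.452 q [ 0.09  0.53 -0.35  1.69  0.21  0.96 -0.61]
(array([611.2,  41.3]), array([37.4, 39.8]), 74.15, 2525)
```

View pics/w12.png

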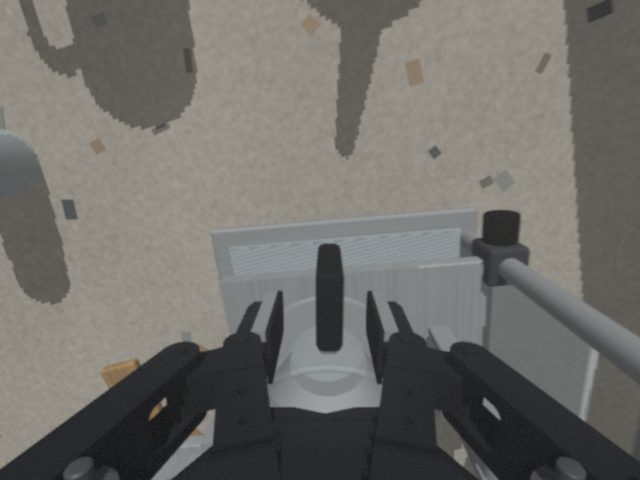

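Request:
apply_moves(plan=[{"hand": -0.1,"tx": 0.003,"ty": 0.0006,"tz": 0.02,"roll": 0},{"hand": -0.1,"tx": 0.003,"ty": 0.0006,"tz": 0.029,"roll": 0},{"hand": -0.1,"tx": 0.003,"ty": 0.0006,"tz": 0.029,"roll": 0},{"hand": -1,"tx": 0.003,"ty": 0.0006,"tz": 0.029,"roll": 0},{"hand": -1,"tx": 0.003,"ty": 0.0006,"tz": 0.029,"roll": 0},{"hand": -1,"tx": 0.003,"ty": 0.0006,"tz": 0.029,"roll": 0},{"hand": -1,"tx": 0.003,"ty": 0.0006,"tz": 0.029,"roll": 0}], newtons=90)

```text
time: 13.55
tool_pos: [0.6139, 0.0431, 0.1113]
eef_rot: [3.14, -0.0, 1.299]
wrist_force: [-1.3, 0.1, 6.5]
gripper_width: 0.127
```

```bash
python3 - <<'E'
from h import *
st(); C,im,D=shot("wrist","w13"); st()
E
```

```text
t 13.55 pos [0.6139 0.0431 0.1113] rot [ 3.1404e+00 -2.0000e-04  1.2987e+00] F [-1.3  0.1  6.5] w 0.127 q [ 0.08  0.56 -0.34  1.71  0.23  0.91 -0.63]
t 13.6 pos [0.6139 0.0431 0.1113] rot [ 3.1403e+00 -2.0000e-04  1.2986e+00] F [-1.4 -0.7  6.8] w 0.131 q [ 0.08  0.56 -0.34  1.71  0.23  0.91 -0.63]
```

View pics/w13.png

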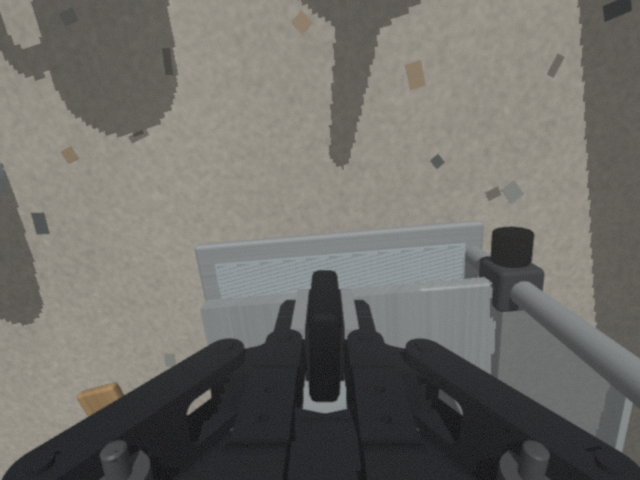

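Request:
apply_moves(plan=[{"hand": -1,"tx": 0,"ty": 0,"tz": -0.01,"roll": 0},{"hand": -1,"tx": 0,"ty": 0,"tz": -0.03,"roll": 0},{"hand": -1,"tx": 0,"ty": 0,"tz": -0.07,"roll": 0},{"hand": -1,"tx": 0,"ty": 0,"tz": -0.11,"roll": 0},{"hand": -1,"tx": 0,"ty": 0,"tz": -0.15,"roll": 0},{"hand": -1,"tx": 0,"ty": 0,"tz": -0.15,"roll": 0}])

```text
time: 14.35
tool_pos: [0.6152, 0.0437, 0.2645]
eef_rot: [3.135, -0.003, 1.299]
wrist_force: [-0.3, -0.0, -1.8]
gripper_width: 0.13
```

```bash
python3 - <<'E'
from h import *
st()
def mugfit(C,im,D,roi):
    P=cloud(C,D); g=cv2.cvtColor(im,cv2.COLOR_RGB2HSV); m=(cv2.inRange(g,(45,60,10),(95,255,255))>0)
    q=np.zeros_like(m); q[roi[0]:roi[1],roi[2]:roi[3]]=1; m&=q
    b=m&(P[...,2]>.083)&(P[...,2]<.097)&(P[...,1]>.2); Q=P[b][:,:2]*1000
    from scipy.optimize import least_squares
    r=least_squares(lambda p:np.hypot(Q[:,0]-p[0],Q[:,1]-p[1])-42,[Q[:,0].mean(),Q[:,1].mean()],loss='soft_l1',f_scale=2)
    print(len(Q),r.x,np.abs(r.fun).mean(),rect(P[b]))
C,im,D=load("t9"); mugfit(C,im,D,(180,260,200,270)); print(onz(C,233.4,222.7,.09))
C2,im2,D2=load("s9"); mugfit(C2,im2,D2,(180,250,370,440))
P=cloud(C,D); b=box(P,(.55,.2),(.85,.5),(.05,.3)); b&=(im.min(2)>90); print("kettle",rect(P[b]),P[b][:,2].max())
b=box(P,(.35,.45),(.65,.75),(.055,.08)); print("filterbox",rect(P[b]))
C,im,D=shot("scene","s13")
save("c13.png",cv2.resize(im[130:330,270:520],None,fx=3,fy=3,interpolation=cv2.INTER_CUBIC))
mugfit(C,im,D,(180,250,370,440))
E
```

```text
t 14.35 pos [0.6152 0.0437 0.2645] rot [ 3.1355e+00 -2.8000e-03  1.2987e+00] F [-0.3 -0.  -1.8] w 0.13 q [ 0.1   0.42 -0.37  1.53  0.16  1.21 -0.57]
101 [536.54449604 316.39143638] 1.6004936325131782 (array([536.4, 317.1]), array([87.9, 83.1]), 49.11, 101)
[0.53441064 0.31419764 0.09      ]
124 [541.27843112 316.50042652] 1.6492695750106843 (array([539.1, 314.7]), array([79.3, 87.2]), 32.26, 124)
kettle (array([676.1, 361.8]), array([244.9, 131.4]), 7.31, 979) 0.14778803468287896
filterbox (array([517.8, 612.9]), array([272.5, 261.7]), 89.82, 438)
94 [540.93879787 316.27330993] 1.741075622390971 (array([549.9, 315.6]), array([86.5, 69.1]), 89.39, 94)
```

View pics/c13.png

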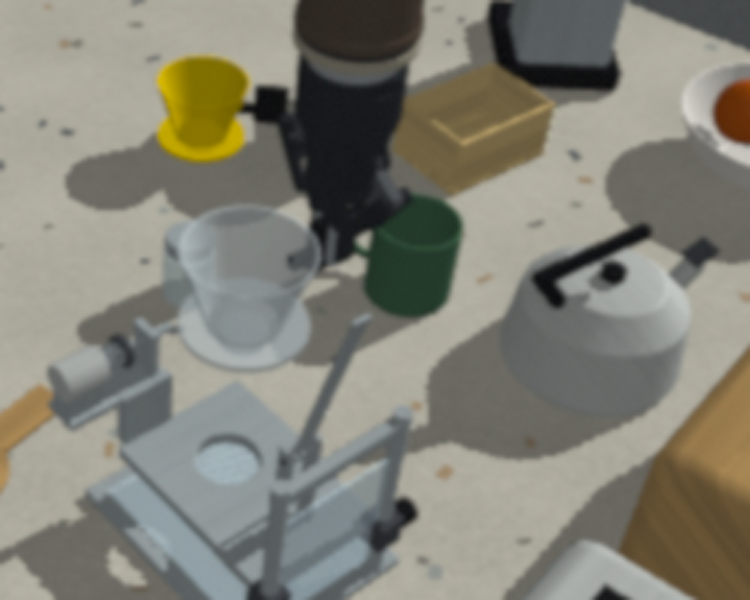

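Request:
apply_moves(plan=[{"hand": -1,"tx": 0.035,"ty": -0.02,"tz": 0,"roll": -0.05},{"hand": -1,"tx": 0.08,"ty": -0.045,"tz": 0,"roll": -0.1},{"hand": -1,"tx": 0.13,"ty": -0.072,"tz": 0,"roll": -0.16},{"hand": -1,"tx": 0.18,"ty": -0.1,"tz": 0,"roll": -0.22},{"hand": -1,"tx": 0.23,"ty": -0.128,"tz": 0,"roll": -0.29},{"hand": -1,"tx": 0.28,"ty": -0.156,"tz": 0,"roll": -0.36},{"hand": -1,"tx": 0.31,"ty": -0.172,"tz": 0.02,"roll": -0.4},{"hand": -1,"tx": 0.317,"ty": -0.176,"tz": 0.04,"roll": -0.4}])

```text
time: 15.4
tool_pos: [0.5268, 0.3984, 0.2183]
eef_rot: [-3.139, -0.001, 1.703]
wrist_force: [-0.5, -1.3, -2.0]
gripper_width: 0.131
```

Request:
apply_moves(plan=[{"hand": -1,"tx": 0,"ty": 0,"tz": 0.02,"roll": 0},{"hand": -1,"tx": 0,"ty": 0,"tz": 0.02,"roll": 0}])

```text
time: 15.65
tool_pos: [0.5286, 0.3934, 0.1974]
eef_rot: [-3.138, 0.004, 1.697]
wrist_force: [-0.5, -0.3, -0.3]
gripper_width: 0.128
```

```bash
python3 - <<'E'
from h import *
st(); C,im,D=shot("wrist","w14"); st()
C,im,D=shot("scene","s14"); st(); 
save("c14.png",cv2.resize(im[150:270,340:460],None,fx=5,fy=5,interpolation=cv2.INTER_CUBIC))
C,im,D=shot("top","t14"); save("c15.png",cv2.resize(im[160:280,170:310],None,fx=5,fy=5,interpolation=cv2.INTER_CUBIC))
E
```

```text
t 15.65 pos [0.5286 0.3934 0.1974] rot [-3.1376  0.0036  1.6973] F [-0.5 -0.3 -0.3] w 0.128 q [-0.41  0.57 -0.5   1.49  0.29  1.16 -0.83]
t 15.7 pos [0.5292 0.394  0.199 ] rot [-3.1395e+00  2.2000e-03  1.6971e+00] F [-0.2 -0.7 -0.6] w 0.131 q [-0.4   0.57 -0.5   1.49  0.29  1.16 -0.83]
t 15.75 pos [0.5296 0.3947 0.2001] rot [-3.1411e+00  9.0000e-04  1.6971e+00] F [-0.7  1.  -0. ] w 0.127 q [-0.4   0.57 -0.5   1.48  0.29  1.16 -0.83]
```

View pics/w14.png

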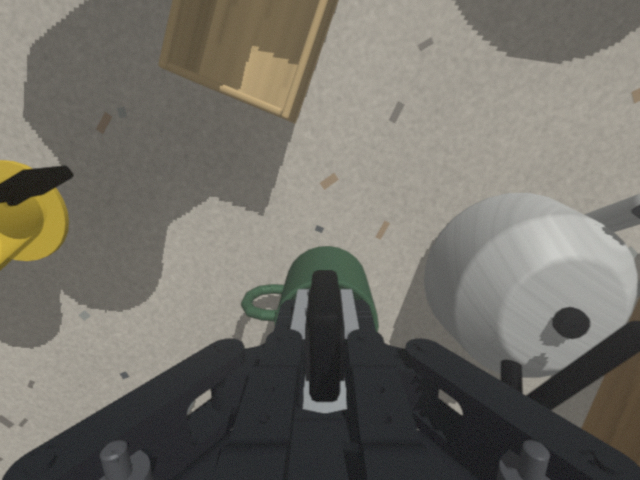

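View pics/c14.png

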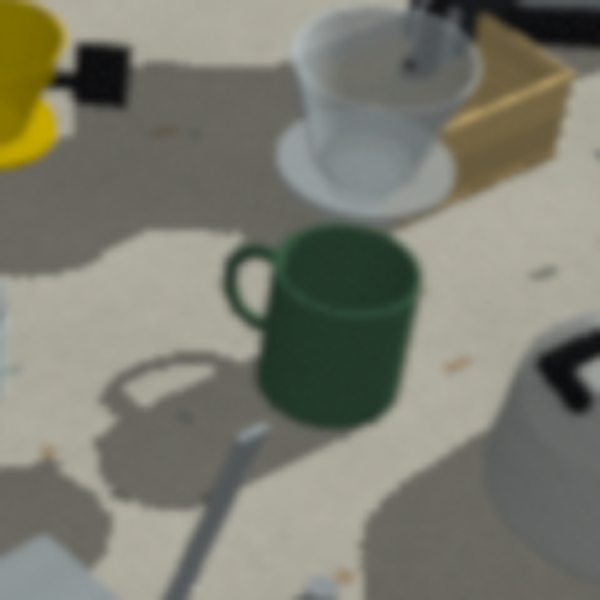

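View pics/c15.png

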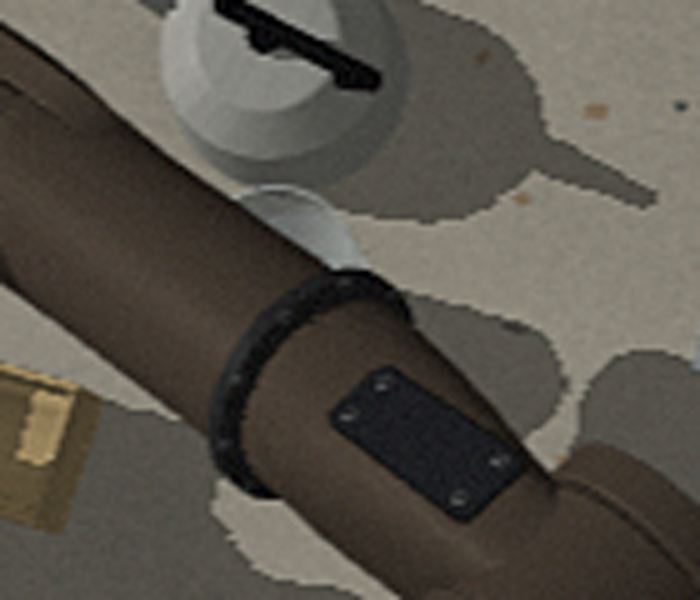

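```bash
python3 - <<'E'
from h import *
C,im,D=load("s14")
th=np.linspace(0,2*np.pi,200)
def ext(c,r,z):
    q=np.array([proj(C,[c[0]+r*np.cos(t),c[1]+r*np.sin(t),z]) for t in th]); q=(q-[340,150])*5; return q.min(0).round(),q.max(0).round()
a=1.6971; foot=np.array([.5296,.3947])-.0803*np.array([np.cos(a),np.sin(a)]); print("foot est",foot)
zf=.2001-.0363
print("flange top",ext(foot,.05,zf+.006)); print("rim",ext(foot,.052,zf+.076))
for m in ((.540,.316),(.538,.316),(.536,.316)): print("mug rim",m,ext(m,.044,.09))
# refine mug by contours
g=cv2.cvtColor(im,cv2.COLOR_RGB2HSV); mk=(cv2.inRange(g,(45,60,10),(95,255,255))>0); v,u=np.where(mk[190:240,380:430]); print("mug px ext",(u.min()+380-340)*5,(u.max()+1+380-340)*5,(v.min()+190-150)*5,(v.max()+1+190-150)*5)
E
```

```text
foot est [0.53971524 0.31503965]
flange top (array([274., 103.]), array([454., 211.]))
rim (array([286.,  -2.]), array([481., 108.]))
mug rim (0.54, 0.316) (array([269., 218.]), array([421., 315.]))
mug rim (0.538, 0.316) (array([267., 217.]), array([418., 313.]))
mug rim (0.536, 0.316) (array([264., 216.]), array([416., 311.]))
mug px ext 230 415 225 425
```

Request:
apply_moves(plan=[{"hand": -1,"tx": 0,"ty": 0,"tz": 0.03,"roll": 0},{"hand": -1,"tx": 0,"ty": 0,"tz": 0.05,"roll": 0},{"hand": -1,"tx": 0,"ty": 0,"tz": 0.06,"roll": 0},{"hand": -1,"tx": 0,"ty": 0,"tz": 0.066,"roll": 0},{"hand": -1,"tx": 0,"ty": 0,"tz": 0.066,"roll": 0}])

```text
time: 16.42
tool_pos: [0.5293, 0.3958, 0.1347]
eef_rot: [3.141, -0.0, 1.699]
wrist_force: [0.2, 0.9, -1.5]
gripper_width: 0.126
```

```bash
python3 - <<'E'
from h import *
C,im,D=shot("scene","s15"); st(); 
save("c16.png",cv2.resize(im[160:260,350:450],None,fx=6,fy=6,interpolation=cv2.INTER_CUBIC))
E
```

```text
t 16.475 pos [0.5294 0.396  0.135 ] rot [ 3.1408e+00 -5.0000e-04  1.6987e+00] F [ 0.3  0.4 -1.8] w 0.127 q [-0.42  0.63 -0.49  1.56  0.33  1.04 -0.86]
```

View pics/c16.png

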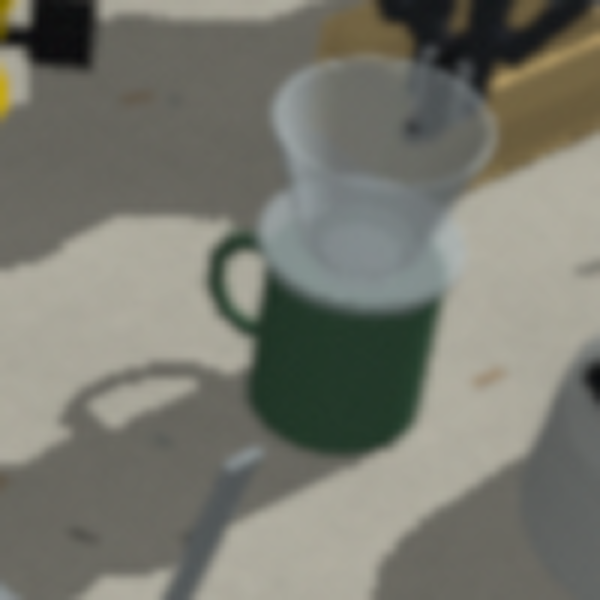

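```bash
python3 - <<'E'
from h import *
C,im,D=load("s15")
th=np.linspace(0,2*np.pi,200)
def ext(c,r,z):
    q=np.array([proj(C,[c[0]+r*np.cos(t),c[1]+r*np.sin(t),z]) for t in th]); q=(q-[350,160])*6; return q.min(0).round(),q.max(0).round()
a=1.6987; foot=np.array([.5294,.396])-.0803*np.array([np.cos(a),np.sin(a)]); print(foot)
print("flange top",ext(foot,.05,.1047)); print("rim",ext(foot,.052,.1747)); print("mug",ext((.54,.316),.044,.09), ext((.54,.316),.044,.08))
P=cloud(C,D); L=P[205:215,380:440]; 
g=cv2.cvtColor(im,cv2.COLOR_RGB2HSV); mk=(cv2.inRange(g,(45,60,10),(95,255,255))>0)
for v in (208,210,213,216,220,225): u=np.where(mk[v,391:440])[0]+391; print(v,(v-160)*6,(u.min()-350)*6,(u.max()+1-350)*6, np.round(P[v,u[len(u)//2]],3))
E
```

```text
[0.53964268 0.31635593]
flange top (array([254., 171.]), array([463., 301.]))
rim (array([267.,  52.]), array([493., 186.]))
mug (array([263., 202.]), array([446., 317.])) (array([261., 218.]), array([442., 333.]))
208 288 270 282 [0.521 0.279 0.083]
210 300 270 306 [0.531 0.275 0.084]
213 318 258 432 [0.56  0.277 0.088]
216 336 258 426 [0.56  0.28  0.075]
220 360 258 420 [0.56  0.279 0.06 ]
225 390 252 414 [0.558 0.282 0.037]
```

Request:
apply_moves(plan=[{"hand": -1,"tx": -0.0014,"ty": -0.002,"tz": 0.0,"roll": 0},{"hand": -1,"tx": -0.0014,"ty": -0.002,"tz": 0.003,"roll": 0},{"hand": -1,"tx": -0.0014,"ty": -0.002,"tz": 0.006,"roll": 0},{"hand": -1,"tx": -0.0014,"ty": -0.002,"tz": 0.008,"roll": 0},{"hand": -1,"tx": -0.0014,"ty": -0.002,"tz": 0.008,"roll": 0}])

```text
time: 17.1
tool_pos: [0.5272, 0.3942, 0.1264]
eef_rot: [3.142, -0.0, 1.699]
wrist_force: [-0.5, 0.4, 0.9]
gripper_width: 0.127
```

Request:
apply_moves(plan=[{"hand": -1,"tx": 0,"ty": 0,"tz": 0.001,"roll": 0},{"hand": -1,"tx": 0,"ty": 0,"tz": 0.001,"roll": 0}])

```text
time: 17.35
tool_pos: [0.5273, 0.3945, 0.1263]
eef_rot: [3.141, -0.0, 1.699]
wrist_force: [-2.3, -0.7, 8.4]
gripper_width: 0.128
```

Request:
apply_moves(plan=[{"hand": -1,"tx": 0,"ty": 0,"tz": -0.0008,"roll": 0},{"hand": -1,"tx": 0,"ty": 0,"tz": -0.0008,"roll": 0}])

```text
time: 17.6
tool_pos: [0.5273, 0.3943, 0.1264]
eef_rot: [3.141, -0.0, 1.699]
wrist_force: [-2.4, -0.5, 4.6]
gripper_width: 0.13
```

```bash
python3 - <<'E'
from h import *
C,im,D=shot("scene","s16"); st(); 
save("c17.png",cv2.resize(im[160:260,350:450],None,fx=6,fy=6,interpolation=cv2.INTER_CUBIC))
E
```

```text
t 17.65 pos [0.5273 0.3943 0.1264] rot [ 3.1413e+00 -3.0000e-04  1.6988e+00] F [-1.3 -0.4  4.8] w 0.129 q [-0.42  0.63 -0.48  1.57  0.33  1.02 -0.87]
```

View pics/c17.png

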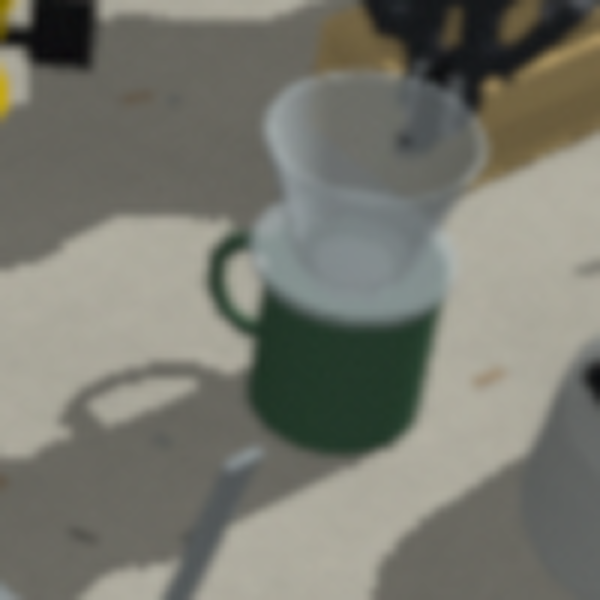

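Request:
apply_moves(plan=[{"hand": -0.6,"tx": 0,"ty": 0,"tz": 0,"roll": 0},{"hand": -0.4,"tx": 0,"ty": 0,"tz": 0,"roll": 0},{"hand": -0.2,"tx": 0,"ty": 0,"tz": 0,"roll": 0},{"hand": -0.1,"tx": 0,"ty": 0,"tz": 0,"roll": 0},{"hand": -0.1,"tx": 0,"ty": 0,"tz": 0,"roll": 0}])

```text
time: 18.27
tool_pos: [0.5273, 0.3941, 0.126]
eef_rot: [-3.142, 0.0, 1.699]
wrist_force: [-0.1, 0.0, 0.0]
gripper_width: 0.447
```

Request:
apply_moves(plan=[{"hand": -0.1,"tx": 0,"ty": 0,"tz": -0.02,"roll": 0},{"hand": -0.1,"tx": 0,"ty": 0,"tz": -0.05,"roll": 0},{"hand": -0.1,"tx": 0,"ty": 0,"tz": -0.09,"roll": 0},{"hand": -0.1,"tx": 0,"ty": 0,"tz": -0.14,"roll": 0},{"hand": -0.1,"tx": 0.0,"ty": 0,"tz": -0.17,"roll": 0},{"hand": -0.1,"tx": 0.04,"ty": -0.03,"tz": -0.17,"roll": 0},{"hand": -0.1,"tx": 0.08,"ty": -0.08,"tz": -0.17,"roll": 0},{"hand": -0.1,"tx": 0.1,"ty": -0.12,"tz": -0.17,"roll": 0}])

```text
time: 19.27
tool_pos: [0.3925, 0.4801, 0.2979]
eef_rot: [3.141, -0.002, 1.701]
wrist_force: [-0.8, -0.8, -0.2]
gripper_width: 0.45
```

```bash
python3 - <<'E'
from h import *
C,im,D=shot("scene","s17"); st(); 
save("c18.png",cv2.resize(im[160:260,350:450],None,fx=6,fy=6,interpolation=cv2.INTER_CUBIC))
C,im,D=shot("top","t17"); shot("wrist","w17"); st()
E
```

```text
t 19.325 pos [0.3853 0.4829 0.2985] rot [-3.1391 -0.0044  1.7087] F [-5.7  2.9  0.8] w 0.45 q [-0.6   0.44 -0.57  1.46  0.23  1.31 -1.05]
t 19.425 pos [0.3922 0.4799 0.2983] rot [ 3.1408e+00 -2.1000e-03  1.7046e+00] F [1.1 0.1 0.4] w 0.448 q [-0.6   0.44 -0.56  1.45  0.24  1.31 -1.04]
```

View pics/c18.png

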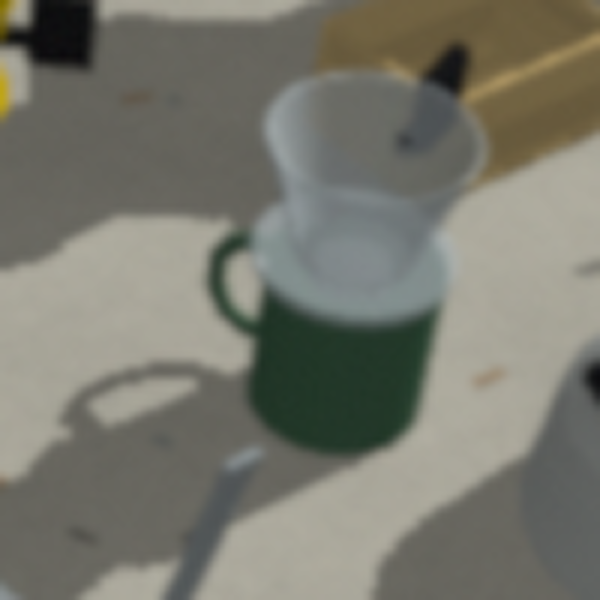

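View pics/s17.png

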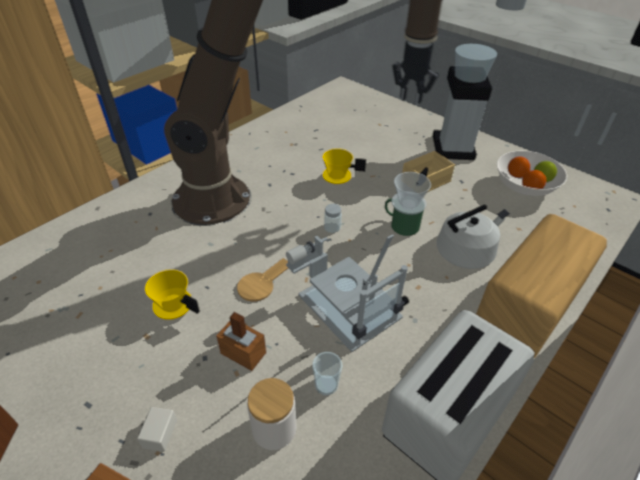

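View pics/t17.png

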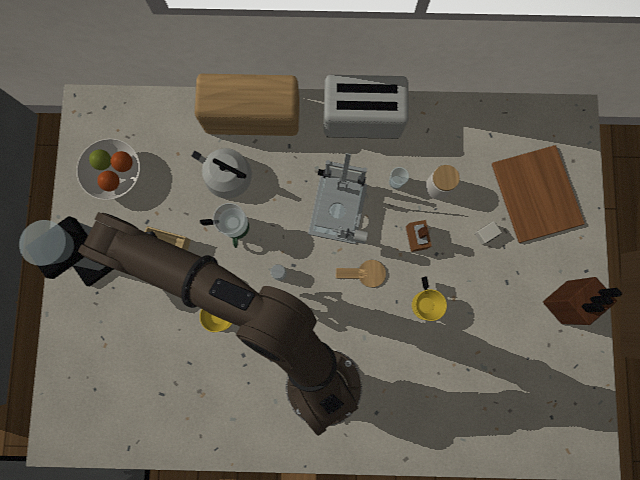

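Request:
apply_moves(plan=[{"hand": -0.1,"tx": -0.03,"ty": 0,"tz": -0.02,"roll": 0},{"hand": -0.1,"tx": -0.06,"ty": -0.01,"tz": -0.03,"roll": 0},{"hand": -0.1,"tx": -0.06,"ty": -0.01,"tz": -0.03,"roll": 0},{"hand": -0.1,"tx": -0.06,"ty": -0.01,"tz": -0.03,"roll": 0},{"hand": -0.1,"tx": -0.06,"ty": -0.01,"tz": -0.03,"roll": 0},{"hand": -0.1,"tx": -0.06,"ty": -0.01,"tz": -0.03,"roll": 0}])

```text
time: 20.18
tool_pos: [0.3931, 0.4177, 0.3257]
eef_rot: [-3.141, 0.0, 1.699]
wrist_force: [-0.9, 0.2, -0.2]
gripper_width: 0.447
```

```bash
python3 - <<'E'
from h import *
st(); C,im,D=shot("scene","s18"); a=load("s0")[1] if 0 else cv2.imread("pics/scene0.png")[:,:,::-1]
d=cv2.absdiff(im,load("s17")[1]).max(2); print("moved px near mug since s17:",(d[160:250,370:450]>40).sum())
d=cv2.absdiff(im,a).max(2)>60
for n,(u,v) in dict(kettle=(468,240),canister=(273,415),jar=(332,218),tumbler=(327,372),spoon=(265,280),box=(428,170),timer=(157,425)).items(): print(n,d[v-30:v+30,u-30:u+30].sum())
# slot/key check
P=cloud(C,D); b=box(P,(.46,-.36),(.57,-.27),(.13,.16)); print("key top",rect(P[b]),np.percentile(P[b][:,2],95))
st(); arm.finish_job()
E
```

```text
t 20.175 pos [0.3931 0.4177 0.3257] rot [-3.1408e+00  2.0000e-04  1.6994e+00] F [-0.9  0.2 -0.2] w 0.447 q [-0.5   0.35 -0.57  1.52  0.19  1.33 -0.96]
moved px near mug since s17: 0
kettle 0
canister 0
jar 119
tumbler 1
spoon 211
box 129
timer 0
key top (array([ 515.7, -315.1]), array([27.3, 20.5]), 13.4, 136) 0.14545769143631984
t 20.225 pos [0.3931 0.4176 0.3257] rot [-3.1409e+00  2.0000e-04  1.6994e+00] F [-0.4 -0.6  0.8] w 0.447 q [-0.5   0.35 -0.57  1.52  0.19  1.33 -0.96]
the job is handed in; nothing more can be done
```

I finished every step and handed the job in at about 20 s; no verdict was reported.

**What I did:** I took the key out of its block and pushed the collar about 13 mm by the arm's travel, at around 4 N. The strap swung open and stayed up. I then put the key back in its block, lifted the clear dripper out by its tab, set it on the green mug, released it and backed off.

**Last checks:**
- **Key:** it read about 12 N on seating. Its top is at about 0.145 m, which is the seated height, and within about 2 mm of the block's centre.
- **Strap:** it stands open in both the scene and top views; I did not measure its angle.
- **Dripper:** it looks upright and level on the mug. The edges of the dripper's flange and the mug line up to about 1–2 mm in the scene view. Nothing near the mug moved between the last two pictures.
- **Arm:** the gripper is clear of everything, with the measured force near zero.

**Disagreements:**
- **Mug position:** the top and scene cameras differed by about 5 mm. I corrected this using the key's known position and the direct scene view.
- **Pixel changes by three bystanders:** comparing the first and last scene pictures showed changes near the jar, spoon rest and filter box. I put these down to shadows and the moved dripper and strap, because all three look unmoved in the pictures. I did not measure their positions.

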